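# Clear the coil pot at the soldering bench

## Robot

A 6-joint arm with a two-finger parallel gripper is mounted at the origin on the work surface. World frame = base frame: x ahead of the robot, y to its left, z up, the work surface at z = 0. Lengths are in m, angles in rad, forces in N, time in s.
With the tool pointing down it reaches from about 0.3 to 0.775 m from the base axis. Payload 14.6 kg.
Tool frame: the origin (TCP) lies on the centre line of the jaws, within the pads' length; the fingertips stand 19 mm ahead of it and the grasp point (between the pads) is the TCP; z points along the fingers, y is the line along which they close (so a half turn about z gives the same grasp; the last joint's range is limited). The gripper opens to 94 mm and grips with 3 to 60 N. Pads are 16 mm wide; open, the fingers measure 119 mm over their backs; the gripper's body (75 mm by 177 mm) begins 78 mm behind the grasp point.
Start: joints at [-0.067, 0.3, 1.521, -0, 1.321, -0.067], TCP at [0.55, -0, 0.191] pointing down, gripper open.
Joint ranges: [-3.03, 3.03], [-0.79, 2.21], [0.23, 2.52], [-1.04, 4.18], [0, 3.07], [-2.55, 2.55]. Speed limits (rad/s): [2.22, 2.22, 2.57, 3.14, 3.14, 3.14].

## Interface

Orientations are given as [roll, pitch, yaw] about the fixed x, y, z axes, in that order (R = Rz(yaw) Ry(pitch) Rx(roll)).
In Python, from station import get_obs, camera, workorder gives the robot as it stands.
- The arm moves only by the tool play_rows, never from a script. Its argument "motion" is a list that holds one entry, the list of rows, each a list of 7 numbers: the shift along the tool's x, y, z as a fraction of full scale, then the turn, a rotation vector about the tool's x, y, z as a fraction of full scale, then the opening, from -1 (shut) to 1 (fully open). In form: [[[x, y, z, ax, ay, az, grip], ...]]. A call has 1 to 10 rows; each row is the pose to reach, as a shift and turn from the pose commanded when the call began, along the tool's axes at that moment, turning the shorter way round; what a row does not reach only later rows make up. Full scale, the value 1, is 0.25 m for a shift and 2 pi rad for a turn. A row lasts 1/10 s, in which the tool goes at most 50 mm and 8.59 degrees, less where a joint would pass 70% of its speed; a pose out of reach is approached as far as the arm can. A call with a number of a shift or a turn outside -1 to 1 is refused whole. A call with a gripper value outside its range is refused whole. The fingers move at their own pace and stop on an object; "grip_force" is the grip in N (left out, the last holds). Time passes only in rows, so rows that repeat a pose let the fingers close. It gives the time, the measured TCP pose, the force, the opening and the grip force at its end, in the units of the state.
- get_obs(): the state, without advancing time (a new reading comes with each control period).
- camera(name): name is "scene" or "side" or "wrist"; returns a dict with "frame" (420x560x3 uint8, red, green, blue), "z_map" (420x560 float32, m along the optical axis (not along the pixel's ray), 0 where there is no reading), "camera_matrix" (3x3 intrinsics, pixels), "T" (4x4, takes a point from camera to world coordinates); the wrist camera has in their place "T_tool_cam" (4x4, takes a point from camera to tool coordinates, whose origin is the TCP and whose axes are the flange's). Camera axes: x right, y up, looking along -z (the intrinsics and any distortion apply to the point x, -y, -z); pixel columns grow to the right and rows downward; lengths in m; the calibration is good to about 2 mm. The wrist camera is an equidistant fisheye: a pixel r from the principal point sees the ray r / f radians off the axis. A picture is of the moment at which its call begins: read the wrist's pose just before it.
- workorder.hand_in(): hands the job in; it is judged then, once.
The state is a dict: "time_s": time; "qpos": joint angles; "joint_vel": joint speeds; "tau": joint torques, N m; "ee_pos": TCP position; "eef_rot": TCP orientation; "force": force on the tool from outside, world axes, zero at the start; "moment": the same for the moment, N m; "grip_width": finger opening in m; "grip_force": force on a finger pad.
Only numpy, scipy, OpenCV 4.12 (cv2) and the standard library are available. Lean on these libraries where they do the work, as an engineer would, in place of code of your own. Each camera call takes 0.05 s, during which the arm holds its last target. There are 200 camera calls.

## Task

Clear the bench of leftover coils: first take the probes (one or two) out of the steel pot and lay them flat in the aluminium tray, and only then tip the pot out over whichever of the two blue bins already has a coil in it (the other holds a brass spacer). Stand the empty pot upright, whole base on the black mat, and put any coils lying on the bench in that same bin too, so that every coil ends there. Leave the bottle, spool, tape, jar and tweezers alone.

Things in the scene. Friction and masses are not known exactly. Their poses are not given: they have to be found in the camera images.
- pot: The coil pot, an open-topped sheet-steel pot, 0.25 kg, 75 mm high, walls 3 mm. Its two y sides are flat, parallel and upright, 62 mm apart outside; its two x ends flare outward by 20 degrees: 60 mm long at the floor, about 112 mm at the rim, so it can be poured over either x end. Origin at the centre of its underside, z up.
- probe_a: A probe, 170 mm long: square wooden handle 9 x 9 mm (upper 118 mm), 5 mm steel tip below. Origin at the tip's end; z runs along the probe to the handle's end at 170. It starts in the pot, tip on the floor, leaning about 43 degrees over one flared end, 65 mm of handle beyond the rim. May be absent (one or two probes).
- probe_b: A probe, 170 mm long: square wooden handle 9 x 9 mm (upper 118 mm), 5 mm steel tip below. Origin at the tip's end; z runs along the probe to the handle's end at 170. It starts in the pot, tip on the floor, leaning about 43 degrees over one flared end, 65 mm of handle beyond the rim. May be absent (one or two probes).
- probe_a_mid (a point): Middle of the probe, halfway along its 170 mm.
- probe_b_mid (a point): Middle of the probe, halfway along its 170 mm.
- coil1: A wound coil: black flanged drum, copper winding, 16 mm diameter, 16 mm tall, 15 g; origin at the centre of one flange's outer face, z along its axis (16 mm through). Starts in the pot; may be absent (3 to 5 of coil1 to coil5 are there).
- coil2: A wound coil: black flanged drum, copper winding, 16 mm diameter, 16 mm tall, 15 g; origin at the centre of one flange's outer face, z along its axis (16 mm through). Starts in the pot; may be absent (3 to 5 of coil1 to coil5 are there).
- coil3: A wound coil: black flanged drum, copper winding, 16 mm diameter, 16 mm tall, 15 g; origin at the centre of one flange's outer face, z along its axis (16 mm through). Starts in the pot; may be absent (3 to 5 of coil1 to coil5 are there).
- coil4: A wound coil: black flanged drum, copper winding, 16 mm diameter, 16 mm tall, 15 g; origin at the centre of one flange's outer face, z along its axis (16 mm through). Starts in the pot; may be absent (3 to 5 of coil1 to coil5 are there).
- coil5: A wound coil: black flanged drum, copper winding, 16 mm diameter, 16 mm tall, 15 g; origin at the centre of one flange's outer face, z along its axis (16 mm through). Starts in the pot; may be absent (3 to 5 of coil1 to coil5 are there).
- coil6: A wound coil: black flanged drum, copper winding, 16 mm diameter, 16 mm tall, 15 g; origin at the centre of one flange's outer face, z along its axis (16 mm through). Starts lying loose on the bench; may be absent (two or three of coil6 to coil8 are there).
- coil7: A wound coil: black flanged drum, copper winding, 16 mm diameter, 16 mm tall, 15 g; origin at the centre of one flange's outer face, z along its axis (16 mm through). Starts lying loose on the bench; may be absent (two or three of coil6 to coil8 are there).
- coil8: A wound coil: black flanged drum, copper winding, 16 mm diameter, 16 mm tall, 15 g; origin at the centre of one flange's outer face, z along its axis (16 mm through). Starts lying loose on the bench; may be absent (two or three of coil6 to coil8 are there).
- coil_in_bin: A wound coil: black flanged drum, copper winding, 16 mm diameter, 16 mm tall, 15 g; origin at the centre of one flange's outer face, z along its axis (16 mm through). It already lies in one of the two bins at the start, and marks that bin as the coil bin. Leave it there.
- spacer_in_bin: A brass spacer, a plain rod 12 mm in diameter and 30 mm tall, standing in the other bin at the start. Origin at the centre of one end, z along it.
- bin_l: One of two identical open blue plastic bins, the left one (+y), fixed to the bench: 150 mm (x) by 160 mm (y) outside, 70 mm high, wall and floor 4 mm. Origin at the centre of its underside.
- bin_r: The right one (-y) of the two identical blue bins, same sizes.
- tray: Shallow aluminium tool tray, fixed: 210 mm (x) by 110 mm (y) outside, walls 15 mm high and 4 mm thick, floor 4 mm. Origin at the centre of its underside.
- mat: Square black rubber mat, fixed, 130 x 130 mm, 3 mm thick, on which the pot belongs. Origin at the centre of its underside. Tray and mat lie to the left and right of the pot, either way round.
- flux_bottle: Bystander: white plastic bottle, 40 mm diameter, 70 mm tall. Origin under its centre.
- solder_spool: Bystander: solder spool, 60 mm diameter, 40 mm tall, standing on its flange. Origin under its centre.
- tape_roll: Bystander: yellow tape roll lying flat, 84 mm diameter, 18 mm tall. Origin under its centre.
- paste_jar: Bystander: small white jar, 42 mm diameter, 32 mm tall. Origin under its centre.
- tweezers: Bystander: steel tweezers lying flat, 120 mm long, about 5 mm high. Origin at the middle.

How it is judged:
On the way, in this order (a step that is already met when the one before it is completed fails the run):
1. every probe lies flat in the tray, before the pot is tipped (x of probe_a_mid in the frame of tray between -0.065 and 0.065 m and y of probe_a_mid in the frame of tray between -0.053 and 0.053 m and z of each of probe_a_mid, probe_b_mid in the frame of tray below 0.022 m and angle between probe_a's own z axis and vertical between 1.4 and 1.75 rad and x of probe_b_mid in the frame of tray between -0.065 and 0.065 m and y of probe_b_mid in the frame of tray between -0.053 and 0.053 m and angle between probe_b's own z axis and vertical between 1.4 and 1.75 rad and angle between pot's own z axis and vertical below 1 rad), for 0.2 s.
2. the pot is tipped out (more than 70 degrees) over the bin that holds the coil (angle between pot's own z axis and vertical above 1.2 rad and horizontal distance between pot and coil_in_bin below 0.2 m), for 0.2 s.
At the end, for the whole second after the job is handed in: Each probe present lies flat in the tray (its middle within the tray, level to 10 degrees); all coils present are inside the bin that held a coil at the start; the pot stands upright (within 6 degrees) and still on the mat, its centre within 40 mm of the mat's centre along each side of the mat (x of probe_a_mid in the frame of tray between -0.065 and 0.065 m and y of probe_a_mid in the frame of tray between -0.053 and 0.053 m and z of each of probe_a_mid, probe_b_mid in the frame of tray below 0.022 m and angle between probe_a's own z axis and vertical between 1.4 and 1.75 rad and x of probe_b_mid in the frame of tray between -0.065 and 0.065 m and y of probe_b_mid in the frame of tray between -0.053 and 0.053 m and angle between probe_b's own z axis and vertical between 1.4 and 1.75 rad and (((x of coil_in_bin in the frame of bin_l between -0.074 and 0.074 m and y of coil_in_bin in the frame of bin_l between -0.079 and 0.079 m and z of coil_in_bin in the frame of bin_l below 0.065 m) and (x of coil1 in the frame of bin_l between -0.074 and 0.074 m and y of coil1 in the frame of bin_l between -0.079 and 0.079 m and z of coil1 in the frame of bin_l below 0.065 m) and (x of coil2 in the frame of bin_l between -0.074 and 0.074 m and y of coil2 in the frame of bin_l between -0.079 and 0.079 m and z of coil2 in the frame of bin_l below 0.065 m) and (x of coil3 in the frame of bin_l between -0.074 and 0.074 m and y of coil3 in the frame of bin_l between -0.079 and 0.079 m and z of coil3 in the frame of bin_l below 0.065 m) and (x of coil4 in the frame of bin_l between -0.074 and 0.074 m and y of coil4 in the frame of bin_l between -0.079 and 0.079 m and z of coil4 in the frame of bin_l below 0.065 m) and (x of coil5 in the frame of bin_l between -0.074 and 0.074 m and y of coil5 in the frame of bin_l between -0.079 and 0.079 m and z of coil5 in the frame of bin_l below 0.065 m) and (x of coil6 in the frame of bin_l between -0.074 and 0.074 m and y of coil6 in the frame of bin_l between -0.079 and 0.079 m and z of coil6 in the frame of bin_l below 0.065 m) and (x of coil7 in the frame of bin_l between -0.074 and 0.074 m and y of coil7 in the frame of bin_l between -0.079 and 0.079 m and z of coil7 in the frame of bin_l below 0.065 m) and (x of coil8 in the frame of bin_l between -0.074 and 0.074 m and y of coil8 in the frame of bin_l between -0.079 and 0.079 m and z of coil8 in the frame of bin_l below 0.065 m)) or ((x of coil_in_bin in the frame of bin_r between -0.074 and 0.074 m and y of coil_in_bin in the frame of bin_r between -0.079 and 0.079 m and z of coil_in_bin in the frame of bin_r below 0.065 m) and (x of coil1 in the frame of bin_r between -0.074 and 0.074 m and y of coil1 in the frame of bin_r between -0.079 and 0.079 m and z of coil1 in the frame of bin_r below 0.065 m) and (x of coil2 in the frame of bin_r between -0.074 and 0.074 m and y of coil2 in the frame of bin_r between -0.079 and 0.079 m and z of coil2 in the frame of bin_r below 0.065 m) and (x of coil3 in the frame of bin_r between -0.074 and 0.074 m and y of coil3 in the frame of bin_r between -0.079 and 0.079 m and z of coil3 in the frame of bin_r below 0.065 m) and (x of coil4 in the frame of bin_r between -0.074 and 0.074 m and y of coil4 in the frame of bin_r between -0.079 and 0.079 m and z of coil4 in the frame of bin_r below 0.065 m) and (x of coil5 in the frame of bin_r between -0.074 and 0.074 m and y of coil5 in the frame of bin_r between -0.079 and 0.079 m and z of coil5 in the frame of bin_r below 0.065 m) and (x of coil6 in the frame of bin_r between -0.074 and 0.074 m and y of coil6 in the frame of bin_r between -0.079 and 0.079 m and z of coil6 in the frame of bin_r below 0.065 m) and (x of coil7 in the frame of bin_r between -0.074 and 0.074 m and y of coil7 in the frame of bin_r between -0.079 and 0.079 m and z of coil7 in the frame of bin_r below 0.065 m) and (x of coil8 in the frame of bin_r between -0.074 and 0.074 m and y of coil8 in the frame of bin_r between -0.079 and 0.079 m and z of coil8 in the frame of bin_r below 0.065 m))) and x of pot in the frame of mat between -0.04 and 0.04 m and y of pot in the frame of mat between -0.04 and 0.04 m and height (world z) of pot below 0.008 m and angle between pot's own z axis and vertical below 0.1 rad and linear speed of pot below 0.02 m/s and linear speed of each of probe_a, probe_b below 0.03 m/s); the robot touches nothing.
It fails at once if a bystander (bottle, spool, tape, jar or tweezers) is pushed more than 40 mm (distance of any of flux_bottle, solder_spool, tape_roll, paste_jar, tweezers from where it was at the start of the episode above 0.04 m).
Of probe_a, probe_b only 1 to 2 are there at a start; the rules pass over those that are not, and their reading is None.
Of coil1, coil2, coil3, coil4, coil5 only 3 to 5 are there at a start; the rules pass over those that are not, and their reading is None.
Of coil6, coil7, coil8 only 2 to 3 are there at a start; the rules pass over those that are not, and their reading is None.
At some moment in a run one of pot may be knocked a few centimetres aside while the robot is not near it.
It also fails if it takes over 210 s, if anything falls off the work surface, if the arm or the gripper's body presses on something with over 40 N, if the wrist force passes 120 N, or if a joint passes its speed limit or range.

## Working session

There is one attempt and no reset: what is moved stays moved. The work goes in short steps, Python scripts to look and compute and a tool call to move; the robot and the scene stay as the last step left them, time stands still between calls to the robot, and variables do not carry over. Pictures are saved under pics/ and viewed, at most 14 in all, crops included, and the job is handed in when it is done.

Besides the shell and the picture viewer there is one more tool, called after "Request:" as a command line: name --argument value ..., lists and objects as JSON in quotes. play_rows: Moves the arm, as the interface text tells. Its arguments: {"type":"object","properties":{"motion":{"type":"array"},"grip_force":{"type":"number"}},"required":["motion"]}

```bash
ls; mkdir -p pics
cat > h.py <<'E'
import numpy as np, cv2
from station import get_obs, camera
from scipy.spatial.transform import Rotation as R
def cloud(name):
    c=camera(name); z=c["z_map"]; K=c["camera_matrix"]; h,w=z.shape
    u,v=np.meshgrid(np.arange(w),np.arange(h))
    p=np.stack([(u-K[0,2])*z/K[0,0],-(v-K[1,2])*z/K[1,1],-z],-1)
    T=c["T"]; P=p@T[:3,:3].T+T[:3,3]; P[z==0]=np.nan
    return c["frame"],P
def topdown(res=0.00125,x0=0.2,x1=0.9,y0=-0.45,y1=0.45,names=("scene","side")):
    H=int((x1-x0)/res);W=int((y1-y0)/res)
    im=np.zeros((H,W,3),np.uint8);zz=np.full((H,W),-1.)
    for n in names:
        f,P=cloud(n); P=P.reshape(-1,3);f=f.reshape(-1,3)
        ok=np.isfinite(P[:,0]); P=P[ok];f=f[ok]
        i=((x1-P[:,0])/res).astype(int);j=((y1-P[:,1])/res).astype(int)
        ok=(i>=0)&(i<H)&(j>=0)&(j<W)
        for a,b,z,c in zip(i[ok],j[ok],P[ok,2],f[ok]):
            if z>zz[a,b]: zz[a,b]=z; im[a,b]=c
    return im,zz
def save(n,im): cv2.imwrite("pics/"+n+".png",im[...,::-1])
E
python3 - <<'E'
from h import *
fs,P=cloud("scene"); f2,P2=cloud("side")
save("scene",fs);save("side",f2)
np.savez("c0.npz",fs=fs,P=P,f2=f2,P2=P2)
print(get_obs())
E
```

```text
pics
{'time_s': 0.1, 'qpos': array([-6.66192316e-02,  3.00402314e-01,  1.52154581e+00,  3.52501296e-05,
        1.32072650e+00, -6.65538761e-02]), 'joint_vel': array([-0.00107193, -0.00028393, -0.00039687,  0.00216749, -0.00030333,
        0.00016399]), 'tau': array([ 1.84928511e-03, -5.32644153e+01, -3.53284299e+01,  7.10431044e-02,
        2.34944851e-02, -7.30603051e-05]), 'ee_pos': array([5.49731158e-01, 1.41686918e-05, 1.90938999e-01]), 'eef_rot': array([-3.14051536e+00, -1.06024389e-04,  1.57072217e+00]), 'force': array([ 0.26279425, -0.29349187,  0.43455982]), 'moment': array([0.00126422, 0.01447848, 0.00800497]), 'grip_force': 0.0, 'grip_width': 0.09390391355298694}
```

View pics/scene.png

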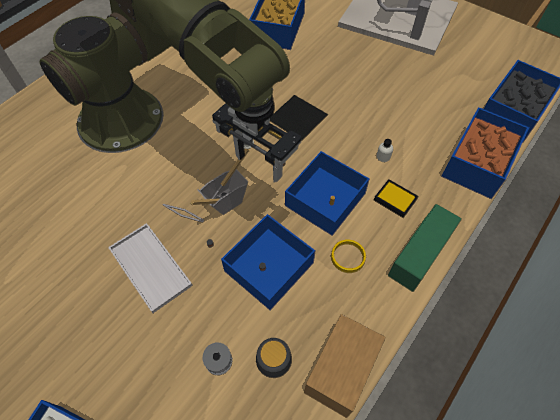

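View pics/side.png

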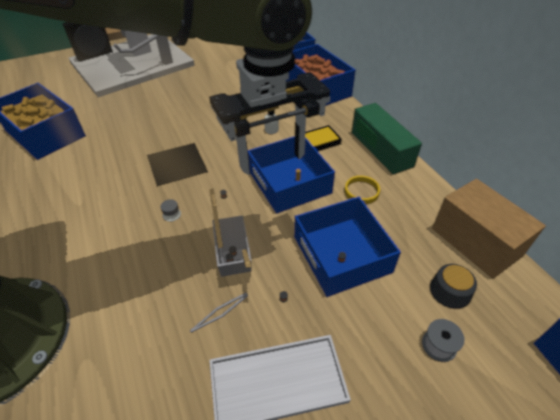

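Coil bin is the left one (coil at scene px (262,267)); tray on the left, mat on the right; loose coils at side px (283,296) and (223,194). Now I'll rectify to a top-down view.

Run:
```python
from h import *
d=np.load("c0.npz")
def rast(fs,P,res,x0,x1,y0,y1):
    H=int((x1-x0)/res);W=int((y1-y0)/res);im=np.zeros((H,W,3),np.uint8);zz=np.full((H,W),-1.)
    for f,p in zip(fs,P):
        p=p.reshape(-1,3);f=f.reshape(-1,3);ok=np.isfinite(p[:,0])&(p[:,2]<0.2)&(p[:,2]>-.02);p=p[ok];f=f[ok]
        o=np.argsort(p[:,2]);p=p[o];f=f[o]
        i=np.floor((x1-p[:,0])/res).astype(int);j=np.floor((y1-p[:,1])/res).astype(int)
        ok=(i>=0)&(i<H)&(j>=0)&(j<W)
        for a,b,z,c in zip(i[ok],j[ok],p[ok,2],f[ok]):
            if z>=zz[a,b]: zz[a,b]=z;im[a,b]=c
    return im
a=rast([d['fs']],[d['P']],.002,.2,.8,-.4,.4);b=rast([d['f2']],[d['P2']],.002,.2,.8,-.4,.4)
save("td",cv2.resize(np.hstack([a,b]),(800,300)))
for n,f,P in(("sc",d['fs'],d['P']),("si",d['f2'],d['P2'])):
    x,y,z=P[...,0],P[...,1],P[...,2]
    r=f.astype(int); 
    def rep(t,m):
        m=m&np.isfinite(x)&(x>.2)&(x<.95)&(abs(y)<.5)
        k,l,s,c=cv2.connectedComponentsWithStats(cv2.morphologyEx(m.astype(np.uint8),cv2.MORPH_CLOSE,np.ones((3,3))))
        for i in range(1,k):
            if s[i,4]<15: continue
            q=P[(l==i)&m]; rc=cv2.minAreaRect(q[:,:2].astype(np.float32))
            print(n,t,c[i].astype(int),s[i,4],'rect',np.round(rc[0],3),np.round(rc[1],3),round(rc[2],1),'z',np.round(np.percentile(q[:,2],[2,98]),3))
    blue=(r[...,2]>1.6*r[...,0])&(r[...,2]>60)
    rep("bluerim",blue&(z>.064)&(z<.08))
    rep("dark",(r.max(-1)<60)&(z<.03)&(z>-.01))
    rep("tray/wht",(r.min(-1)>140)&(z<.09)&(z>-.01))
    gray=(r.max(-1)-r.min(-1)<25)
    rep("gray60-80",(z>.06)&(z<.085)&gray&(abs(y)<.2)&(x<.7))
    rep("wood",(z>.03)&(z<.16)&(r[...,0]>r[...,2]*1.5)&(abs(y)<.25)&(x<.6))
    rep("coil?",(z>.006)&(z<.025))
```

```text
sc bluerim [327 187] 427 rect [0.654 0.14 ] [0.151 0.164] 0.2 z [0.064 0.072]
sc bluerim [466 167] 164 rect [0.906 0.397] [0.088 0.008] 5.5 z [0.064 0.08 ]
sc bluerim [268 257] 536 rect [ 0.656 -0.105] [0.162 0.152] 86.6 z [0.064 0.072]
sc dark [297 116] 1336 rect [0.421 0.329] [0.131 0.131] 88.7 z [-0.003  0.006]
sc dark [393 200] 295 rect [0.801 0.249] [0.09  0.073] 0.1 z [0.001 0.021]
sc dark [221 193] 22 rect [ 0.43  -0.022] [0.022 0.013] 9.9 z [0.004 0.025]
sc dark [210 244] 16 rect [ 0.506 -0.151] [0.012 0.005] 50.3 z [0.    0.016]
sc dark [262 268] 15 rect [ 0.648 -0.123] [0.016 0.009] 17.6 z [0.002 0.02 ]
sc dark [398 279] 121 rect [0.923 0.05 ] [0.005 0.054] 88.0 z [0.005 0.03 ]
sc dark [272 370] 158 rect [ 0.811 -0.289] [0.075 0.036] 29.1 z [0.004 0.029]
sc tray/wht [385 148] 62 rect [0.703 0.349] [0.033 0.026] 24.1 z [0.041 0.05 ]
sc tray/wht [149 266] 3549 rect [ 0.421 -0.283] [0.111 0.223] 76.5 z [-0.001  0.015]
sc gray60-80 [232 188] 233 rect [ 0.474 -0.023] [0.05  0.123] 11.6 z [0.06  0.076]
sc gray60-80 [212 182] 150 rect [ 0.418 -0.035] [0.034 0.1  ] 6.6 z [0.061 0.0
[... 4340 characters left out ...]
? [232 250] 408 rect [ 0.447 -0.015] [0.052 0.057] 77.4 z [0.006 0.025]
si coil? [235 271] 88 rect [ 0.437 -0.06 ] [0.007 0.062] 77.0 z [0.007 0.024]
si coil? [446 297] 323 rect [ 0.78 -0.28] [0.039 0.077] 28.4 z [0.007 0.025]
si coil? [282 295] 76 rect [ 0.499 -0.147] [0.015 0.015] 87.4 z [0.007 0.019]
si coil? [235 301] 115 rect [ 0.409 -0.117] [0.061 0.016] 19.8 z [0.006 0.009]
si coil? [204 320] 109 rect [ 0.353 -0.132] [0.063 0.019] 21.8 z [0.006 0.009]
si coil? [277 380] 7042 rect [ 0.424 -0.283] [0.112 0.21 ] 76.6 z [0.006 0.018]
si coil? [435 350] 174 rect [ 0.691 -0.354] [0.022 0.047] 22.0 z [0.006 0.024]
si coil? [547 353] 262 rect [ 0.854 -0.442] [0.055 0.005] 84.8 z [0.007 0.024]
```

View pics/td.png

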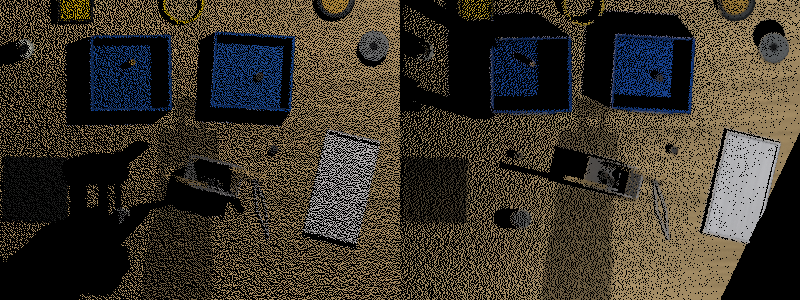

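Coil bin is bin_r (-y) at (0.655,-0.105), tray at (0.424,-0.284), mat at (0.42,0.329), pot near (0.445,-0.028). Loose coils are near (0.488,0.163) and (0.499,-0.147), and both probes are present. Next I'll fit the probe axes.

```bash
cat >> h.py <<'E'
def Rt(a,tilt=0,side=0): # a: heading (deg) of tool x when pointing down; tilt about tool y
    a=np.radians(a);x=np.array([np.cos(a),np.sin(a),0]);z=np.array([0,0,-1.])
    return R.from_matrix(np.c_[x,np.cross(z,x),z])*R.from_euler('y',tilt,degrees=True)
def row(pos,Rg,p=None,Rc=None):
    o=get_obs()
    p=o["ee_pos"] if p is None else p; Rc=R.from_euler('xyz',o["eef_rot"]) if Rc is None else Rc
    s=Rc.inv().apply(np.array(pos)-p)/0.25; t=(Rc.inv()*Rg).as_rotvec()/(2*np.pi)
    return np.round(np.r_[s,t],4).tolist()
def seq(*goals):
    for g in goals: print(row(*g))
def st():
    o=get_obs(); Rc=R.from_euler('xyz',o["eef_rot"]).as_matrix()
    print('t',round(o['time_s'],2),'p',np.round(o['ee_pos'],4),'x',np.round(Rc[:,0],3),'z',np.round(Rc[:,2],3),'w',round(o['grip_width'],4),'F',np.round(o['force'],1),'gf',round(o['grip_force'],1),'q',np.round(o['qpos'],2))
E
python3 - <<'E'
from h import *
d=np.load("c0.npz")
for nm,lo,hi in(("A",-.02,.12),("B",-.16,-.05)):
  for n,f,P in(("sc",d['fs'],d['P']),("si",d['f2'],d['P2'])):
    r=f.astype(int);x,y,z=P[...,0],P[...,1],P[...,2]
    m=(z>.065)&(z<.14)&(r[...,0]>r[...,2]*1.3)&(y>lo)&(y<hi)&(x<.5)&(x>.36)
    if nm=="A": m&=(y>.02)
    q=P[m]
    c=np.median(q,0);q=q[np.linalg.norm(q-c,axis=1)<.07]
    c=q.mean(0);v=np.linalg.svd(q-c)[2][0];v*=np.sign(v[2]);t=(q-c)@v
    res=np.linalg.norm(q-c-np.outer(t,v),axis=1)
    print(nm,n,len(q),c.round(4),v.round(3),'end',(c+v*np.percentile(t,99)).round(4),'res',res.mean().round(4))
E
```

```text
A sc 92 [0.4437 0.0426 0.0941] [0.156 0.727 0.669] end [0.4499 0.0716 0.1208] res 0.0048
A si 202 [0.4407 0.0427 0.0971] [0.044 0.683 0.729] end [0.4424 0.0695 0.1256] res 0.0066
B sc 126 [ 0.455  -0.0998  0.0968] [-0.168 -0.739  0.653] end [ 0.4486 -0.1277  0.1214] res 0.0041
B si 85 [ 0.4493 -0.1045  0.105 ] [-0.179 -0.745  0.642] end [ 0.4438 -0.1272  0.1246] res 0.0036
```

```bash
cat >> h.py <<'E'
def pot(c0,fr=None,r=.09):
    Q=[]
    for n in("scene","side"):
        f,P=fr[n] if fr else cloud(n)
        g=f.astype(int);m=(P[...,2]>.068)&(P[...,2]<.08)&(np.hypot(P[...,0]-c0[0],P[...,1]-c0[1])<r)&(g[...,0]<1.3*g[...,2]+8)&(g.max(-1)>40)
        Q.append(P[m])
    Q=np.concatenate(Q)[:,:2]
    best=None
    for a in np.arange(0,180,.5):  # rim outline model 112x62
        u=np.array([np.cos(np.radians(a)),np.sin(np.radians(a))]);w=np.array([-u[1],u[0]])
        s=Q@u;t=Q@w
        for tc in np.arange(t.mean()-.02,t.mean()+.02,.002):
            for sc in np.arange(s.mean()-.03,s.mean()+.03,.003):
                dx=abs(s-sc)-.0545;dy=abs(t-tc)-.0295
                dd=abs(np.where((dx<0)&(dy<0),np.maximum(dx,dy),np.hypot(np.maximum(dx,0),np.maximum(dy,0))))
                e=np.minimum(dd,.008).mean()
                if best is None or e<best[0]: best=(e,a,sc*u+tc*w)
    print("pot",len(Q),"err",round(best[0],4),"heading",best[1],"c",best[2].round(4)); return best
E
python3 - <<'E'
from h import *
d=np.load("c0.npz")
pot((.445,-.028),{"scene":(d['fs'],d['P']),"side":(d['f2'],d['P2'])})
E
```

```text
pot 560 err 0.0016 heading 76.5 c [ 0.4458 -0.028 ]
```

```bash
cat >> h.py <<'E'
def probe_goals(c,head,sg,s=.077,lat=.0225,z=.1015,tl=47,ahead=.013):
    u=np.array([np.cos(np.radians(head)),np.sin(np.radians(head))]);w=np.array([-u[1],u[0]])
    g=np.r_[np.array(c)+sg*(s*u+lat*w),z]; Rg=Rt(head,sg*tl); zt=Rg.apply([0,0,1]); ax=np.r_[sg*u*.682,.731]
    return (g-zt*(ahead+.06),Rg),(g-zt*ahead,Rg),(g-zt*ahead+.13*ax,Rg)
E
python3 - <<'E'
from h import *
g=probe_goals((.4458,-.028),76.5,1)
print(g[0][0],g[1][0]); seq((g[0][0]+[0,0,.05],g[0][1]),*g)
E
```

```text
[4.29433597e-01 2.11321692e-04 1.51285880e-01] [0.43967747 0.0428801  0.11036598]
[0.0008, -0.4812, -0.0409, -0.0155, 0.1299, 0.0353]
[0.0007, -0.481, 0.1591, -0.0155, 0.1299, 0.0353]
[0.1714, -0.4399, 0.3228, -0.0155, 0.1299, 0.0353]
[0.5163, -0.3575, -0.0574, -0.0155, 0.1299, 0.0353]
```

Request:
play_rows --motion '[[[0.001, -0.481, -0.041, -0.0155, 0.13, 0.035, -0.15], [0.001, -0.481, -0.041, -0.0155, 0.13, 0.035, -0.15], [0.001, -0.481, -0.041, -0.0155, 0.13, 0.035, -0.15], [0.001, -0.481, -0.041, -0.0155, 0.13, 0.035, -0.15], [0.001, -0.481, -0.041, -0.0155, 0.13, 0.035, -0.15], [0.001, -0.481, -0.041, -0.0155, 0.13, 0.035, -0.15], [0.001, -0.481, -0.041, -0.0155, 0.13, 0.035, -0.15], [0.001, -0.481, 0.159, -0.0155, 0.13, 0.035, -0.15], [0.001, -0.481, 0.159, -0.0155, 0.13, 0.035, -0.15], [0.001, -0.481, 0.159, -0.0155, 0.13, 0.035, -0.15]]]'

```text
time_s: 1.1
ee_pos: [0.4298, 0.0006, 0.1526]
eef_rot: [3.141, -0.82, 1.339]
force: [1.1, 0.2, 0.2]
grip_width: 0.0397
grip_force: 0.0
```

Run:
```python
from h import *
st(); g=probe_goals((.4458,-.028),76.5,1); seq(*g)
c=camera("wrist"); save("w1",c["frame"]); print(c["camera_matrix"],c["T_tool_cam"].round(4))
```

```text
t 1.1 p [0.4298 0.0006 0.1526] x [0.157 0.664 0.731] z [ 0.169  0.711 -0.682] w 0.0397 F [1.1 0.2 0.2] gf 0.0 q [-0.57  0.21  1.97  0.78  1.38 -0.66]
[-0.0051, -0.0012, 0.002, -0.0003, 0.0, 0.0004]
[-0.005, -0.0007, 0.242, -0.0003, 0.0, 0.0004]
[0.5148, 0.0006, 0.242, -0.0003, 0.0, 0.0004]
[[325.1922621    0.         277.12512748]
 [  0.         325.1922621  212.98322185]
 [  0.           0.           1.        ]] [[-6.000e-04  9.638e-01  2.665e-01  7.690e-02]
 [ 1.000e+00  4.000e-04  7.000e-04 -1.000e-03]
 [ 6.000e-04  2.665e-01 -9.638e-01 -1.939e-01]
 [ 0.000e+00  0.000e+00  0.000e+00  1.000e+00]]
```

View pics/w1.png

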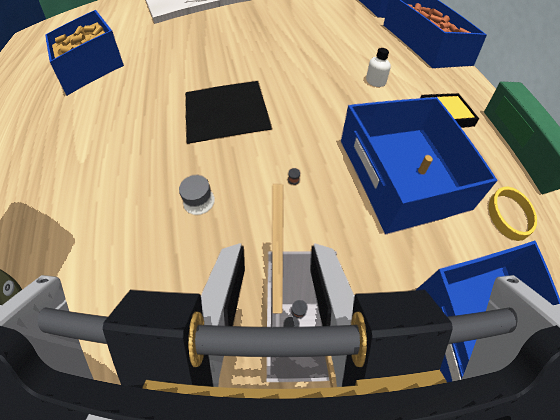

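The probe handle (x≈277) is centred between the fingers, so I'll advance and grip it.

Request:
play_rows --motion '[[[-0.005, -0.001, 0.12, 0, 0, 0, -0.15], [-0.005, -0.001, 0.242, 0, 0, 0, -0.15], [-0.005, -0.001, 0.242, 0, 0, 0, -0.15], [-0.005, -0.001, 0.242, 0, 0, 0, -1], [-0.005, -0.001, 0.242, 0, 0, 0, -1], [-0.005, -0.001, 0.242, 0, 0, 0, -1], [-0.005, -0.001, 0.242, 0, 0, 0, -1], [-0.005, -0.001, 0.242, 0, 0, 0, -1], [-0.005, -0.001, 0.242, 0, 0, 0, -1]]]' --grip_force 20

```text
time_s: 2.05
ee_pos: [0.4397, 0.0423, 0.1097]
eef_rot: [3.139, -0.821, 1.338]
force: [-0.1, 0.4, -0.8]
grip_width: 0.0002
grip_force: 0.0
```

Run:
```python
from h import *
st(); g=probe_goals((.4458,-.028),76.5,1); seq(*g)
```

```text
t 2.05 p [0.4397 0.0423 0.1097] x [0.157 0.663 0.732] z [ 0.171  0.711 -0.682] w 0.0002 F [-0.1  0.4 -0.8] gf 0.0 q [-0.48  0.27  2.03  0.85  1.24 -0.7 ]
[0.0036, -0.0005, -0.2404, 0.0, -0.0001, 0.0004]
[0.0035, -0.0005, -0.0004, 0.0, -0.0001, 0.0004]
[0.5234, 0.0007, -0.0, 0.0, -0.0001, 0.0004]
```

Request:
play_rows --motion '[[[0, 0, 0, 0, 0, 0, -0.15], [0, 0, 0, 0, 0, 0, -0.15], [0, 0, 0, 0, 0, 0, -0.15]]]'

```text
time_s: 2.35
ee_pos: [0.4396, 0.0425, 0.1095]
eef_rot: [3.139, -0.821, 1.339]
force: [1.1, 0.4, 0.4]
grip_width: 0.0212
grip_force: 0.0
```

Run:
```python
from h import *
st()
f,P=cloud("side");c=camera("wrist")
m=(abs(P[...,0]-.45)<.07)&(abs(P[...,1])<.12)&np.isfinite(P[...,0])
save("m1",np.vstack([cv2.resize(f[150:300,160:320],(800,750))[150:450,100:660],cv2.resize(c["frame"][150:360,170:400],(560,300))]))
x,y,z=P[...,0],P[...,1],P[...,2];g=f.astype(int)
q=P[(z>.08)&(z<.14)&(g[...,0]>1.5*g[...,2])&(abs(x-.44)<.05)&(abs(y-.04)<.06)]
print(len(q)); 
if len(q): print(np.percentile(q,[2,50,98],axis=0).round(4))
```

```text
t 2.35 p [0.4396 0.0425 0.1095] x [0.157 0.663 0.732] z [ 0.17   0.712 -0.682] w 0.0212 F [1.1 0.4 0.4] gf 0.0 q [-0.48  0.27  2.03  0.85  1.24 -0.7 ]
0
```

View pics/m1.png

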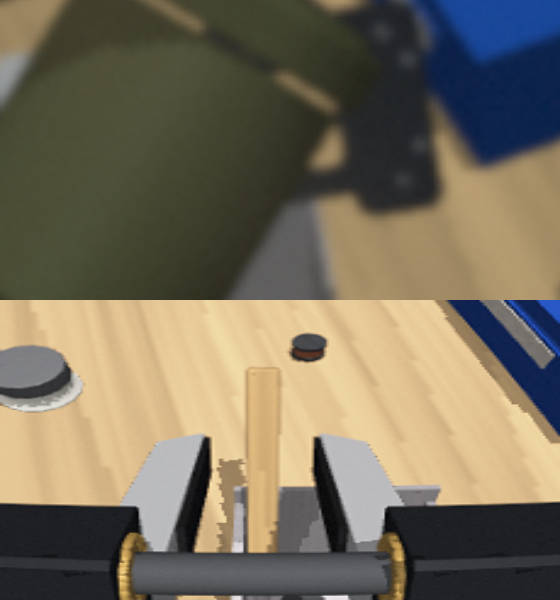

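The handle is still there, between the fingers but beyond the tips. I'll measure it with the wrist depth.

```bash
cat >> h.py <<'E'
def wcloud():
    o=get_obs();c=camera("wrist");K=c["camera_matrix"];z=c["z_map"];h,w=z.shape
    u,v=np.meshgrid(np.arange(w),np.arange(h));a=(u-K[0,2])/K[0,0];b=(v-K[1,2])/K[1,1];r=np.hypot(a,b)+1e-9
    th=r; t=np.tan(th); p=np.stack([a/r*t*z,-b/r*t*z,-z],-1)
    T=c["T_tool_cam"];P=p@T[:3,:3].T+T[:3,3];P[z==0]=np.nan
    Rc=R.from_euler('xyz',o["eef_rot"]).as_matrix()
    return c["frame"],P,P@Rc.T+o["ee_pos"]
E
python3 - <<'E'
from h import *
f,P,W=wcloud();g=f.astype(int)
m=(g[...,0]>1.4*g[...,2])&(W[...,2]>.06)&(abs(P[...,1])<.02)&(W[...,2]<.14)&(abs(P[...,0])<.08)
q=P[m];w=W[m];print(len(q))
for lo in np.arange(-.05,.07,.01):
    k=(q[:,0]>=lo)&(q[:,0]<lo+.01)
    if k.sum()>3: print(lo.round(3),k.sum(),'tool',np.median(q[k],0).round(4),'yrange',np.percentile(q[k,1],[5,95]).round(4),'w',np.median(w[k],0).round(4))
E
```

```text
1753
-0.05 154 tool [-0.045  -0.0012  0.0039] yrange [-0.0048  0.003 ] w [0.432  0.0158 0.0738]
-0.04 182 tool [-0.0344 -0.0005  0.0048] yrange [-0.0047  0.0095] w [0.4343 0.0234 0.0802]
-0.03 172 tool [-0.0248 -0.0005  0.0058] yrange [-0.0046  0.0032] w [0.436  0.0302 0.0872]
-0.02 183 tool [-0.0149 -0.0005  0.0067] yrange [-0.0046  0.0035] w [0.4378 0.0377 0.0939]
-0.01 228 tool [-0.0048 -0.0005  0.0074] yrange [-0.0156  0.0132] w [0.4399 0.0441 0.1016]
0.0 230 tool [ 0.0051 -0.0005  0.0085] yrange [-0.0155  0.0132] w [0.4415 0.0516 0.108 ]
0.01 195 tool [ 0.0151 -0.0005  0.0095] yrange [-0.0045  0.0034] w [0.443  0.0594 0.114 ]
0.02 202 tool [ 0.0251 -0.0005  0.0106] yrange [-0.0044  0.0033] w [0.4449 0.0669 0.1205]
0.03 21 tool [ 0.0303 -0.0005  0.0122] yrange [-0.0038  0.0027] w [0.4459 0.0716 0.1232]
```

Request:
play_rows --motion '[[[0, -0.002, 0.0, 0, 0, 0, -0.3], [0, -0.002, 0.015, 0, 0, 0, -0.3], [0, -0.002, 0.035, 0, 0, 0, -0.3], [0, -0.002, 0.035, 0, 0, 0, -0.3], [0, -0.002, 0.035, 0, 0, 0, -1], [0, -0.002, 0.035, 0, 0, 0, -1], [0, -0.002, 0.035, 0, 0, 0, -1], [0, -0.002, 0.035, 0, 0, 0, -1], [0, -0.002, 0.035, 0, 0, 0, -1]]]' --grip_force 20

```text
time_s: 3.4
ee_pos: [0.4406, 0.0488, 0.1036]
eef_rot: [3.139, -0.821, 1.339]
force: [0.6, 0.5, -0.2]
grip_width: 0.0007
grip_force: 0.0
```

Run:
```python
from h import *
st(); f,P,W=wcloud(); save("w2",f[150:360,170:400])
g=probe_goals((.4458,-.028),76.5,1); seq(*g)
```

```text
t 3.4 p [0.4406 0.0488 0.1036] x [0.157 0.663 0.732] z [ 0.171  0.711 -0.682] w 0.0007 F [ 0.6  0.5 -0.2] gf 0.0 q [-0.46  0.28  2.03  0.86  1.23 -0.7 ]
[0.0035, 0.0018, -0.276, -0.0, -0.0001, 0.0004]
[0.0034, 0.0018, -0.036, -0.0, -0.0001, 0.0004]
[0.5233, 0.003, -0.0356, -0.0, -0.0001, 0.0004]
```

View pics/w2.png

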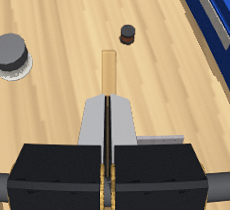

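Run:
```python
from h import *
f,P,W=wcloud();g=f.astype(int)
m=(g[...,0]>1.4*g[...,2])&(W[...,2]>.05)&(abs(P[...,1])<.03)&(W[...,2]<.14)&(abs(P[...,0])<.08)
q=P[m];w=W[m];print(len(q))
for lo in np.arange(-.05,.07,.01):
    k=(q[:,0]>=lo)&(q[:,0]<lo+.01)
    if k.sum()>3: print(lo.round(3),k.sum(),'tool',np.median(q[k],0).round(4),'w',np.median(w[k],0).round(4))
m=(abs(P[...,0])<.03)&(abs(P[...,1])<.04)&(P[...,2]>-.03)&(P[...,2]<.03)&(abs(g[...,0]-g[...,2])<20)
print('fing',m.sum(),np.percentile(P[m],[2,50,98],axis=0).round(4))
```

```text
709
-0.05 7 tool [-0.0484 -0.0012 -0.0055] w [0.4311 0.0131 0.0717]
0.0 214 tool [ 0.0073 -0.0009 -0.0003] w [0.4396 0.0521 0.1094]
0.01 217 tool [0.015  0.0001 0.0008] w [0.4429 0.0595 0.1141]
0.02 227 tool [ 0.0249 -0.0006  0.0019] w [0.4447 0.0667 0.1206]
0.03 27 tool [0.0302 0.0001 0.0036] w [0.446  0.0717 0.1232]
fing 282 [[ 0.0074 -0.0122 -0.0298]
 [ 0.009  -0.0001 -0.0251]
 [ 0.0096  0.01   -0.0166]]
```

Run:
```python
from h import *
f,P,W=wcloud()
for v in range(235,300,5):
    print(v,[ (tuple(P[v,u].round(3)),tuple(f[v,u])) for u in (262,270,277,290)])
```

```text
235 [((np.float64(-0.033), np.float64(-0.017), np.float64(0.119)), (np.uint8(231), np.uint8(203), np.uint8(151))), ((np.float64(-0.032), np.float64(-0.008), np.float64(0.117)), (np.uint8(238), np.uint8(213), np.uint8(162))), ((np.float64(0.009), np.float64(-0.001), np.float64(0.0)), (np.uint8(209), np.uint8(175), np.uint8(120))), ((np.float64(-0.032), np.float64(0.012), np.float64(0.117)), (np.uint8(228), np.uint8(199), np.uint8(149)))]
240 [((np.float64(-0.036), np.float64(-0.016), np.float64(0.113)), (np.uint8(234), np.uint8(208), np.uint8(157))), ((np.float64(-0.036), np.float64(-0.008), np.float64(0.114)), (np.uint8(232), np.uint8(204), np.uint8(153))), ((np.float64(0.005), np.float64(-0.001), np.float64(0.001)), (np.uint8(208), np.uint8(172), np.uint8(119))), ((np.float64(-0.036), np.float64(0.012), np.float64(0.112)), (np.uint8(228), np.uint8(198), np.uint8(149)))]
245 [((np.float64(-0.04), np.float64(-0.016), np.float64(0.11)), (np.uint8(233), np.uint8(205), np.uint8(154))), ((np.float64(0.009), np.float64(-0.005), np.float64(-0.019)), (np.uint8(181), np.uint8(183), np.uint8(1
[... 3926 characters left out ...]
071)), (np.uint8(183), np.uint8(183), np.uint8(185))), ((np.float64(0.003), np.float64(-0.001), np.float64(-0.061)), (np.uint8(90), np.uint8(74), np.uint8(54))), ((np.float64(0.009), np.float64(0.004), np.float64(-0.071)), (np.uint8(182), np.uint8(182), np.uint8(183)))]
295 [((np.float64(0.008), np.float64(-0.007), np.float64(-0.075)), (np.uint8(78), np.uint8(78), np.uint8(83))), ((np.float64(0.008), np.float64(-0.004), np.float64(-0.074)), (np.uint8(91), np.uint8(92), np.uint8(96))), ((np.float64(0.0), np.float64(-0.001), np.float64(-0.061)), (np.uint8(90), np.uint8(75), np.uint8(55))), ((np.float64(0.009), np.float64(0.004), np.float64(-0.076)), (np.uint8(81), np.uint8(81), np.uint8(86)))]
```

The wrist depth shows the finger ends at tool z≈-0.019, not +0.019. The real grasp point is therefore about 38 mm behind the reported TCP, and I'll plan with that from here on.

Request:
play_rows --motion '[[[0, -0.002, 0.0, 0, 0, 0, -0.3], [0, -0.002, 0.0, 0, 0, 0, -0.3], [0, -0.002, 0.0, 0, 0, 0, -0.3], [0, -0.002, 0.06, 0, 0, 0, -0.3], [0, -0.002, 0.126, 0, 0, 0, -0.3], [0, -0.002, 0.126, 0, 0, 0, -1], [0, -0.002, 0.126, 0, 0, 0, -1], [0, -0.002, 0.126, 0, 0, 0, -1], [0, -0.002, 0.126, 0, 0, 0, -1], [0, -0.002, 0.126, 0, 0, 0, -1]]]' --grip_force 20

```text
time_s: 4.55
ee_pos: [0.4457, 0.0711, 0.0824]
eef_rot: [3.138, -0.821, 1.339]
force: [0.4, -0.2, -0.2]
grip_width: 0.0085
grip_force: 20.0
```

Gripped at 8.5 mm. Next I'll pull it out along its axis, then lift.

Request:
play_rows --motion '[[[0.06, 0, 0.006, 0, 0, 0, -1], [0.14, 0, 0.014, 0, 0, 0, -1], [0.22, 0, 0.022, 0, 0, 0, -1], [0.3, 0, 0.03, 0, 0, 0, -1], [0.38, 0, 0.038, 0, 0, 0, -1], [0.46, 0, 0.046, 0, 0, 0, -1], [0.54, 0, 0.054, 0, 0, 0, -1], [0.6, 0, 0.0, 0, 0, 0, -1], [0.65, 0, -0.1, 0, 0, 0, -1], [0.65, 0, -0.1, 0, 0, 0, -1]]]'

```text
time_s: 5.55
ee_pos: [0.4676, 0.1608, 0.2209]
eef_rot: [3.132, -0.821, 1.343]
force: [0.2, 0.3, -1.1]
grip_width: 0.0088
grip_force: 20.0
```

```bash
cat >> h.py <<'E'
def place_goals(sg,ytray,hz,ahead=.027,along=.055,tilt=0,tray=(.424,-.284),th=-13.4):
    # tool x heading 166.6; handle dir = sg*toolx ; probe mid at tray centre line
    t=np.radians(th);tx=np.array([np.cos(t),np.sin(t)]);ty=np.array([-tx[1],tx[0]])
    g=np.array(tray)+ytray*ty-sg*along*tx
    return (np.r_[g,hz],Rt(th+180,tilt))
E
python3 - <<'E'
from h import *
st(); f,P,W=wcloud(); save("w3",f)
# G = tcp -.027 z must be at grip pt; tool down: tcp z = grip z -.027
p=place_goals(1,.02,.22,tilt=-6); seq(p); print(p[0])
f,Ps=cloud("scene"); save("s3",f)
E
```

```text
t 5.55 p [0.4676 0.1608 0.2209] x [0.154 0.664 0.732] z [ 0.174  0.711 -0.681] w 0.0088 F [ 0.2  0.3 -1.1] gf 20.0 q [-0.19  0.08  1.94  0.88  1.24 -0.31]
[-1.1506, 0.0254, -1.2399, 0.0907, -0.1144, -0.2409]
[ 0.37513228 -0.25179835  0.22      ]
```

View pics/s3.png

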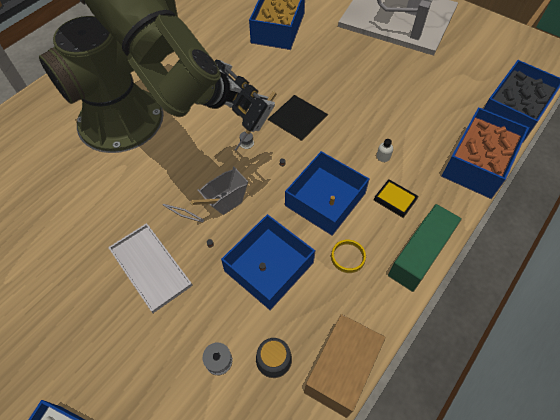

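```bash
cat >> h.py <<'E'
def place_goals(sg,ytray,hz,along=.055,tilt=0,tray=(.424,-.284),th=-13.4):
    t=np.radians(th);tx=np.array([np.cos(t),np.sin(t)]);ty=np.array([-tx[1],tx[0]])
    g=np.array(tray)+ytray*ty+sg*along*tx
    return (np.r_[g,hz],Rt(th,tilt))
E
python3 - <<'E'
from h import *
seq(([.46,0,.26],Rt(40,0)))
p=place_goals(1,.02,.1,tilt=-6); print(p[0]); print(row(*p,np.array([.46,0,.26]),Rt(40,0)))
E
```

```text
[-0.3093, 0.1237, -0.5776, -0.0413, -0.1262, 0.0959]
[ 0.48213763 -0.27729062  0.1       ]
[-0.6451, 0.9066, 0.64, 0.0078, -0.0154, 0.1482]
```

Request:
play_rows --motion '[[[-0.309, 0.124, -0.578, -0.0413, -0.1262, 0.0959, -1], [-0.309, 0.124, -0.578, -0.0413, -0.1262, 0.0959, -1], [-0.309, 0.124, -0.578, -0.0413, -0.1262, 0.0959, -1], [-0.309, 0.124, -0.578, -0.0413, -0.1262, 0.0959, -1], [-0.309, 0.124, -0.578, -0.0413, -0.1262, 0.0959, -1], [-0.309, 0.124, -0.578, -0.0413, -0.1262, 0.0959, -1], [-0.309, 0.124, -0.578, -0.0413, -0.1262, 0.0959, -1], [-0.309, 0.124, -0.578, -0.0413, -0.1262, 0.0959, -1], [-0.309, 0.124, -0.578, -0.0413, -0.1262, 0.0959, -1]]]'

```text
time_s: 6.55
ee_pos: [0.46, 0.0008, 0.2589]
eef_rot: [-3.138, -0.0, 0.702]
force: [-0.8, -1.0, -0.4]
grip_width: 0.0085
grip_force: 20.0
```

Run:
```python
from h import *
st();seq(place_goals(1,.02,.12,tilt=6))
```

```text
t 6.55 p [0.46   0.0008 0.2589] x [0.763 0.646 0.   ] z [-0.002  0.003 -1.   ] w 0.0085 F [-0.8 -1.  -0.4] gf 20.0 q [-0.08  0.05  1.66  0.    1.44  0.79]
[-0.6509, 0.9081, 0.5525, -0.0083, 0.0157, 0.1488]
```

Request:
play_rows --motion '[[[-0.651, 0.908, 0.553, -0.0083, 0.0157, 0.1488, -1], [-0.651, 0.908, 0.553, -0.0083, 0.0157, 0.1488, -1], [-0.651, 0.908, 0.553, -0.0083, 0.0157, 0.1488, -1], [-0.651, 0.908, 0.553, -0.0083, 0.0157, 0.1488, -1], [-0.651, 0.908, 0.553, -0.0083, 0.0157, 0.1488, -1], [-0.651, 0.908, 0.553, -0.0083, 0.0157, 0.1488, -1], [-0.651, 0.908, 0.553, -0.0083, 0.0157, 0.1488, -1], [-0.651, 0.908, 0.553, -0.0083, 0.0157, 0.1488, -1], [-0.651, 0.908, 0.553, -0.0083, 0.0157, 0.1488, -1], [-0.651, 0.908, 0.553, -0.0083, 0.0157, 0.1488, -1]]]'

```text
time_s: 7.55
ee_pos: [0.4818, -0.2774, 0.1227]
eef_rot: [3.139, -0.108, -0.234]
force: [0.4, -0.1, 0.0]
grip_width: 0.0084
grip_force: 20.0
```

Run:
```python
from h import *
st()
for n in("scene","side"):
    f,P=cloud(n);g=f.astype(int);x,y,z=P[...,0],P[...,1],P[...,2]
    q=P[(g[...,0]>1.4*g[...,2])&(z>.05)&(z<.3)&(x>.3)&(x<.6)&(y<-.18)&(y>-.4)]
    print(n,len(q)); 
    if len(q)>9: print(np.percentile(q,[2,50,98],axis=0).round(4)); c=q.mean(0);print(np.linalg.svd(q-c)[2][0].round(3))
    save("p4"+n,f)
```

```text
t 7.55 p [ 0.4818 -0.2774  0.1227] x [ 0.967 -0.231  0.108] z [ 0.104 -0.027 -0.994] w 0.0084 F [ 0.4 -0.1  0. ] gf 20.0 q [-0.61  0.32  1.67  0.04  1.05  1.18]
scene 355
[[ 0.4234 -0.3599  0.1491]
 [ 0.4825 -0.282   0.2553]
 [ 0.5136 -0.1948  0.2754]]
[ 0.102  0.157 -0.982]
side 795
[[ 0.3945 -0.3418  0.1472]
 [ 0.4375 -0.2721  0.246 ]
 [ 0.4931 -0.2548  0.2806]]
[ 0.315 -0.302  0.9  ]
```

View pics/p4side.png

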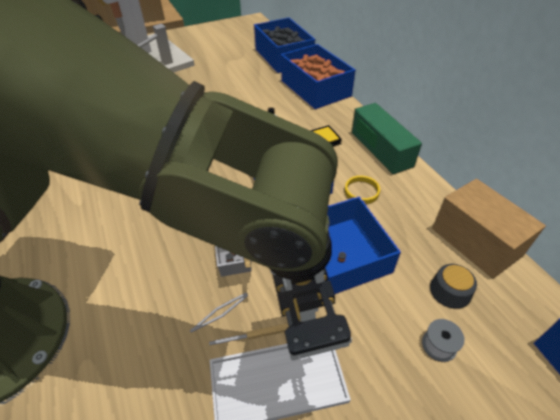

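Request:
play_rows --motion '[[[-0.015, 0, 0.13, 0, 0, 0, -1], [-0.028, 0, 0.26, 0, 0, 0, -1], [-0.042, 0, 0.39, 0, 0, 0, -1], [-0.05, 0, 0.46, 0, 0, 0, -1], [-0.054, 0, 0.495, 0, 0, 0, -1], [-0.056, 0, 0.515, 0, 0, 0, -1], [-0.056, 0, 0.515, 0, 0, 0, -1]]]'

```text
time_s: 8.35
ee_pos: [0.4814, -0.2784, -0.0074]
eef_rot: [3.139, -0.107, -0.236]
force: [-0.1, -0.2, -1.0]
grip_width: 0.0088
grip_force: 20.0
```

Run:
```python
from h import *
st();f,P,W=wcloud();g=f.astype(int)
# probe and tray floor near
for nm,m in(("probe",(g[...,0]>1.25*g[...,2])&(abs(P[...,1])<.012)&(P[...,0]<.04)&(P[...,0]>-.16)&(W[...,2]<.06)&(W[...,2]>-.02)),("floor",(g.min(-1)>120)&(abs(W[...,0]-.45)<.05)&(abs(W[...,1]+.28)<.03))):
    q=W[m];print(nm,len(q)); 
    if len(q): print(np.percentile(q,[5,50,95],axis=0).round(4))
save("w4",f)
```

```text
t 8.35 p [ 0.4814 -0.2784 -0.0074] x [ 0.967 -0.233  0.107] z [ 0.103 -0.027 -0.994] w 0.0088 F [-0.1 -0.2 -1. ] gf 20.0 q [-0.61  0.51  1.75  0.05  0.78  1.16]
probe 2334
[[ 0.4016 -0.286   0.0217]
 [ 0.471  -0.2763  0.0231]
 [ 0.5044 -0.2595  0.0245]]
floor 3622
[[ 0.4474 -0.3087  0.003 ]
 [ 0.486  -0.2956  0.004 ]
 [ 0.4987 -0.2519  0.0051]]
```

View pics/w4.png

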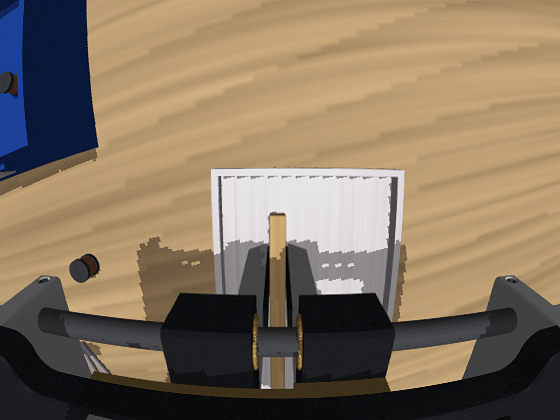

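The probe is level in the tray, with its top at z≈0.023 against a floor of 0.004. Lower 6 mm and release.

Request:
play_rows --motion '[[[-0.001, 0, 0.012, 0, 0, 0, -1], [-0.002, 0, 0.024, 0, 0, 0, -1], [-0.002, 0, 0.024, 0, 0, 0, -1], [-0.002, 0, 0.024, 0, 0, 0, -0.5], [-0.002, 0, 0.024, 0, 0, 0, -0.5], [-0.002, 0, 0.024, 0, 0, 0, -0.5], [0.02, 0, -0.2, 0, 0, 0, -0.5], [0.04, 0, -0.4, 0, 0, 0, -0.5], [0.06, 0, -0.6, 0, 0, 0, -0.4], [0.1, 0, -0.95, 0, 0, 0, -0.3]]]'

```text
time_s: 9.4
ee_pos: [0.4803, -0.2778, 0.1891]
eef_rot: [3.139, -0.108, -0.237]
force: [0.2, 0.3, -0.3]
grip_width: 0.0319
grip_force: 0.0
```

Run:
```python
from h import *
st()
np.set_printoptions(suppress=True)
fr={n:cloud(n) for n in("scene","side")}
pot((.4458,-.028),fr)
save("s5",np.vstack([fr["scene"][0][150:330,90:390],fr["side"][0][180:420,150:450]]))
g=probe_goals((.4458,-.028),76.5,-1,ahead=-.027,tl=41); seq(*[(a+[0,0,.05*(i==0)],b) for i,(a,b) in enumerate(g)]); print(g[0][0])
```

```text
t 9.4 p [ 0.4803 -0.2778  0.1891] x [ 0.966 -0.233  0.108] z [ 0.104 -0.028 -0.994] w 0.0319 F [ 0.2  0.3 -0.3] gf 0.0 q [-0.61  0.25  1.6   0.04  1.2   1.19]
pot 599 err 0.0017 heading 75.5 c [ 0.4467 -0.028 ]
[-0.2953, -0.722, 0.0312, -0.0746, -0.1028, -0.2451]
[-0.34, -0.567, 0.4107, -0.0746, -0.1028, -0.2451]
[-0.295, -0.2099, 0.0356, -0.0746, -0.1028, -0.2451]
[ 0.45475711 -0.08707325  0.12640542]
```

View pics/s5.png

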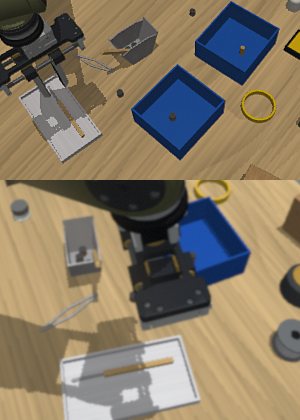

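Request:
play_rows --motion '[[[-0.295, -0.722, 0.031, -0.0746, -0.1028, -0.2451, -0.15], [-0.295, -0.722, 0.031, -0.0746, -0.1028, -0.2451, -0.15], [-0.295, -0.722, 0.031, -0.0746, -0.1028, -0.2451, -0.15], [-0.295, -0.722, 0.031, -0.0746, -0.1028, -0.2451, -0.15], [-0.295, -0.722, 0.031, -0.0746, -0.1028, -0.2451, -0.15], [-0.295, -0.722, 0.031, -0.0746, -0.1028, -0.2451, -0.15], [-0.295, -0.722, 0.031, -0.0746, -0.1028, -0.2451, -0.15], [-0.295, -0.722, 0.031, -0.0746, -0.1028, -0.2451, -0.15], [-0.295, -0.722, 0.031, -0.0746, -0.1028, -0.2451, -0.15], [-0.295, -0.722, 0.031, -0.0746, -0.1028, -0.2451, -0.15]]]'

```text
time_s: 10.5
ee_pos: [0.4527, -0.0854, 0.1704]
eef_rot: [3.061, 0.619, 1.091]
force: [-0.1, -1.1, -0.6]
grip_width: 0.0403
grip_force: 0.0
```

Request:
play_rows --motion '[[[0, 0, 0, 0, 0, 0, -0.15]]]'

```text
time_s: 10.6
ee_pos: [0.4522, -0.0847, 0.1696]
eef_rot: [3.062, 0.618, 1.09]
force: [0.2, -0.6, 0.3]
grip_width: 0.0399
grip_force: 0.0
```

```bash
cat >> h.py <<'E'
def wood(sg):
    f,P,W=wcloud();g=f.astype(int)
    m=(g[...,0]>1.3*g[...,2])&(W[...,2]>.082)&(W[...,2]<.14)&(abs(P[...,1])<.03)&(abs(P[...,0])<.09)&(P[...,2]>-.03)
    q=P[m];print(len(q))
    for lo in np.arange(-.08,.08,.01):
        k=(q[:,0]>=lo)&(q[:,0]<lo+.01)
        if k.sum()>8: print(lo.round(3),k.sum(),'tool',np.median(q[k],0).round(4),'y',np.percentile(q[k,1],[5,95]).round(4),'w',np.median(W[m][k],0).round(4))
    return f
E
python3 - <<'E'
from h import *
st();f=wood(-1);save("w5",f)
E
```

```text
t 10.6 p [ 0.4522 -0.0847  0.1696] x [ 0.377  0.723 -0.579] z [-0.196 -0.549 -0.813] w 0.0399 F [ 0.2 -0.6  0.3] gf 0.0 q [ 0.07  0.3   1.71 -0.57  1.44  0.69]
887
-0.01 70 tool [-0.0022  0.0071  0.0613] y [0.0031 0.0113] w [ 0.4455 -0.1231  0.1216]
-0.0 131 tool [0.0047 0.0055 0.0619] y [0.0014 0.0096] w [ 0.447  -0.1175  0.1168]
0.01 141 tool [0.0153 0.0038 0.063 ] y [-0.0002  0.0079] w [ 0.4488 -0.11    0.1101]
0.02 151 tool [0.025  0.0014 0.064 ] y [-0.0026  0.0062] w [ 0.4508 -0.1025  0.1028]
0.03 146 tool [ 0.0352 -0.0002  0.0651] y [-0.0042  0.0039] w [ 0.4524 -0.0951  0.0962]
0.04 153 tool [ 0.0449 -0.0018  0.066 ] y [-0.0066  0.0022] w [ 0.4543 -0.0876  0.0896]
0.05 95 tool [ 0.0529 -0.0034  0.0669] y [-0.0082  0.0006] w [ 0.4562 -0.0813  0.0841]
```

Run:
```python
from h import *
Rg=Rt(75.7,-41);zt=Rg.apply([0,0,1]);G=np.array([.4493,-.1089,.1025]);print(zt)
seq((G-.035*zt,Rg),(G+.026*zt,Rg))
```

```text
[-0.16204593 -0.63573152 -0.75470958]
[0.0935, 0.0011, 0.1354, -0.0103, -0.0147, -0.0304]
[0.0727, 0.0188, 0.3779, -0.0103, -0.0147, -0.0304]
```

Request:
play_rows --motion '[[[0.094, 0.001, 0.135, -0.0103, -0.0147, -0.0304, -0.15], [0.094, 0.001, 0.135, -0.0103, -0.0147, -0.0304, -0.15], [0.094, 0.001, 0.135, -0.0103, -0.0147, -0.0304, -0.15], [0.094, 0.001, 0.135, -0.0103, -0.0147, -0.0304, -0.15], [0.094, 0.001, 0.135, -0.0103, -0.0147, -0.0304, -0.15]]]'

```text
time_s: 11.15
ee_pos: [0.4556, -0.0874, 0.1302]
eef_rot: [3.138, 0.715, 1.316]
force: [0.9, -0.1, 0.4]
grip_width: 0.0397
grip_force: 0.0
```

Run:
```python
from h import *
st();wood(-1)
Rg=Rt(75.7,-41);zt=Rg.apply([0,0,1]);G=np.array([.4493,-.1089,.1025])
seq((G+.026*zt,Rg))
```

```text
t 11.15 p [ 0.4556 -0.0874  0.1302] x [ 0.19   0.731 -0.655] z [-0.161 -0.635 -0.755] w 0.0397 F [ 0.9 -0.1  0.4] gf 0.0 q [ 0.11  0.36  1.77 -0.68  1.36  0.63]
1005
-0.03 73 tool [-0.0225 -0.0011  0.0305] y [-0.0049  0.0034] w [ 0.4456 -0.1231  0.1217]
-0.02 141 tool [-0.015  -0.0011  0.0305] y [-0.0048  0.0026] w [ 0.4469 -0.1176  0.117 ]
-0.01 154 tool [-0.005  -0.0011  0.0308] y [-0.0055  0.0025] w [ 0.4484 -0.1103  0.1102]
-0.0 170 tool [ 0.0049 -0.0011  0.0308] y [-0.0055  0.0029] w [ 0.4504 -0.1031  0.1037]
0.01 158 tool [ 0.015  -0.0019  0.0307] y [-0.0054  0.0024] w [ 0.4519 -0.0957  0.097 ]
0.02 169 tool [ 0.0251 -0.0019  0.031 ] y [-0.0054  0.0024] w [ 0.4538 -0.0884  0.0904]
0.03 140 tool [ 0.0338 -0.0019  0.031 ] y [-0.0061  0.0023] w [ 0.4552 -0.0819  0.0847]
[0.0049, -0.0029, 0.246, 0.0001, -0.0001, -0.0005]
```

Aligned to within about 1 mm, so advance and grip. Then pull along the axis (tool -x).

Request:
play_rows --motion '[[[0.005, -0.005, 0.12, 0, 0, 0, -0.15], [0.005, -0.005, 0.245, 0, 0, 0, -0.15], [0.005, -0.005, 0.245, 0, 0, 0, -0.15], [0.005, -0.005, 0.245, 0, 0, 0, -1], [0.005, -0.005, 0.245, 0, 0, 0, -1], [0.005, -0.005, 0.245, 0, 0, 0, -1], [0.005, -0.005, 0.245, 0, 0, 0, -1], [0.005, -0.005, 0.245, 0, 0, 0, -1], [0.005, -0.005, 0.245, 0, 0, 0, -1]]]' --grip_force 20

```text
time_s: 12.1
ee_pos: [0.4443, -0.1248, 0.0825]
eef_rot: [3.142, 0.717, 1.322]
force: [0.2, 0.5, 1.4]
grip_width: 0.0087
grip_force: 20.0
```

Request:
play_rows --motion '[[[-0.06, 0, 0, 0, 0, 0, -1], [-0.14, 0, 0, 0, 0, 0, -1], [-0.22, 0, 0, 0, 0, 0, -1], [-0.3, 0, 0, 0, 0, 0, -1], [-0.38, 0, 0, 0, 0, 0, -1], [-0.46, 0, 0, 0, 0, 0, -1], [-0.54, 0, 0, 0, 0, 0, -1], [-0.6, 0, -0.08, 0, 0, 0, -1], [-0.65, 0, -0.2, 0, 0, 0, -1], [-0.65, 0, -0.2, 0, 0, 0, -1]]]'

```text
time_s: 13.1
ee_pos: [0.423, -0.2122, 0.2308]
eef_rot: [3.134, 0.717, 1.317]
force: [0.7, 0.7, 0.1]
grip_width: 0.0086
grip_force: 20.0
```

Run:
```python
from h import *
st();a=([.42,-.2,.26],Rt(30,0)); seq(a); b=place_goals(-1,-.022,.12); print(b[0]);print(row(*b,np.array(a[0]),a[1]))
```

```text
t 13.1 p [ 0.423  -0.2122  0.2308] x [ 0.189  0.73  -0.657] z [-0.157 -0.638 -0.754] w 0.0086 F [0.7 0.7 0.1] gf 20.0 q [-0.14  0.15  1.78 -0.73  1.37  0.32]
[-0.0433, -0.0231, -0.1174, 0.0463, 0.1075, 0.1212]
[ 0.36539887 -0.29265493  0.12      ]
[-0.3745, 0.2118, 0.56, 0.0, 0.0, 0.1206]
```

Request:
play_rows --motion '[[[-0.043, -0.023, -0.117, 0.0463, 0.1075, 0.1212, -1], [-0.043, -0.023, -0.117, 0.0463, 0.1075, 0.1212, -1], [-0.043, -0.023, -0.117, 0.0463, 0.1075, 0.1212, -1], [-0.043, -0.023, -0.117, 0.0463, 0.1075, 0.1212, -1], [-0.043, -0.023, -0.117, 0.0463, 0.1075, 0.1212, -1], [-0.043, -0.023, -0.117, 0.0463, 0.1075, 0.1212, -1], [-0.043, -0.023, -0.117, 0.0463, 0.1075, 0.1212, -1], [-0.043, -0.023, -0.117, 0.0463, 0.1075, 0.1212, -1], [-0.043, -0.023, -0.117, 0.0463, 0.1075, 0.1212, -1], [-0.043, -0.023, -0.117, 0.0463, 0.1075, 0.1212, -1]]]'

```text
time_s: 14.1
ee_pos: [0.4192, -0.1996, 0.2556]
eef_rot: [-3.138, 0.006, 0.526]
force: [0.5, 0.9, 0.4]
grip_width: 0.0088
grip_force: 20.0
```

Run:
```python
from h import *
st(); b=place_goals(-1,-.022,.12); c=place_goals(-1,-.022,-.0065); seq(b,c)
```

```text
t 14.1 p [ 0.4192 -0.1996  0.2556] x [ 0.865  0.502 -0.006] z [-0.007  0.    -1.   ] w 0.0088 F [0.5 0.9 0.4] gf 20.0 q [-0.52  0.06  1.65 -0.    1.43  0.52]
[-0.3696, 0.216, 0.5441, -0.0002, 0.0012, 0.1209]
[-0.3665, 0.2178, 1.05, -0.0002, 0.0012, 0.1209]
```

Request:
play_rows --motion '[[[-0.37, 0.216, 0.3, 0, 0.0012, 0.121, -1], [-0.37, 0.216, 0.544, 0, 0.0012, 0.121, -1], [-0.37, 0.216, 0.544, 0, 0.0012, 0.121, -1], [-0.37, 0.216, 0.544, 0, 0.0012, 0.121, -1], [-0.37, 0.216, 0.544, 0, 0.0012, 0.121, -1], [-0.37, 0.216, 0.544, 0, 0.0012, 0.121, -1], [-0.37, 0.216, 0.544, 0, 0.0012, 0.121, -1], [-0.368, 0.217, 0.7, 0, 0.0012, 0.121, -1], [-0.367, 0.218, 0.85, 0, 0.0012, 0.121, -1], [-0.367, 0.218, 0.96, 0, 0.0012, 0.121, -1]]]'

```text
time_s: 15.1
ee_pos: [0.366, -0.2917, 0.0147]
eef_rot: [-3.139, -0.001, -0.23]
force: [0.2, -0.7, 0.7]
grip_width: 0.0087
grip_force: 20.0
```

Run:
```python
from h import *
st(); seq(place_goals(-1,-.022,-.0065))
f,P,W=wcloud();g=f.astype(int)
m=(g[...,0]>1.25*g[...,2])&(abs(P[...,1])<.012)&(abs(P[...,0])<.16)&(W[...,2]<.08)&(W[...,2]>.02);q=W[m]
print(len(q));i=np.argsort(q[:,0]);print(q[i[::max(1,len(i)//6)]].round(4))
```

```text
t 15.1 p [ 0.366  -0.2917  0.0147] x [ 0.974 -0.228  0.001] z [ 0.001  0.002 -1.   ] w 0.0087 F [ 0.2 -0.7  0.7] gf 20.0 q [-0.75  0.36  1.91  0.    0.87  1.05]
[-0.0014, 0.0044, 0.0849, -0.0004, -0.0001, 0.0006]
3576
[[ 0.3382 -0.2903  0.0443]
 [ 0.3633 -0.2898  0.0466]
 [ 0.3824 -0.296   0.0451]
 [ 0.401  -0.2987  0.0454]
 [ 0.4189 -0.305   0.0464]
 [ 0.4361 -0.3126  0.0451]]
```

Request:
play_rows --motion '[[[0, 0.002, 0.05, 0, 0, 0, -1], [0, 0.003, 0.09, 0, 0, 0, -1], [0, 0.004, 0.106, 0, 0, 0, -1], [0, 0.004, 0.106, 0, 0, 0, -1], [0, 0.004, 0.106, 0, 0, 0, -0.52], [0, 0.004, 0.106, 0, 0, 0, -0.52], [0, 0.004, 0.106, 0, 0, 0, -0.52], [0, 0.004, -0.1, 0, 0, 0, -0.52], [0, 0.004, -0.3, 0, 0, 0, -0.52], [0, 0.004, -0.8, 0, 0, 0, -0.2]]]'

```text
time_s: 16.15
ee_pos: [0.365, -0.2935, 0.1416]
eef_rot: [-3.139, -0.001, -0.236]
force: [1.2, -0.6, 0.2]
grip_width: 0.0274
grip_force: 0.0
```

Request:
play_rows --motion '[[[0, 0.3, -0.4, 0, 0, 0, -0.1], [0, 0.3, -0.6, 0, 0, 0, 0.0], [0, 0.3, -0.6, 0, 0, 0, 0], [0, 0.3, -0.6, 0, 0, 0, 0]]]'

```text
time_s: 16.55
ee_pos: [0.3474, -0.3688, 0.2941]
eef_rot: [3.14, -0.006, -0.237]
force: [-0.8, 0.2, -1.6]
grip_width: 0.0466
grip_force: 0.0
```

Run:
```python
from h import *
st()
fr={n:cloud(n) for n in("scene","side")}
pot((.4458,-.028),fr); f,P,W=wcloud()
save("s6",np.hstack([np.vstack([fr["scene"][0][150:330,90:390],fr["side"][0][180:420,150:450]]),cv2.resize(f,(500,420))]))
```

```text
t 16.55 p [ 0.3474 -0.3688  0.2941] x [ 0.972 -0.235  0.006] z [ 0.005 -0.003 -1.   ] w 0.0466 F [-0.8  0.2 -1.6] gf 0.0 q [-0.89  0.14  1.48  0.    1.52  0.92]
pot 230 err 0.0014 heading 76.5 c [ 0.4473 -0.0274]
```

View pics/s6.png

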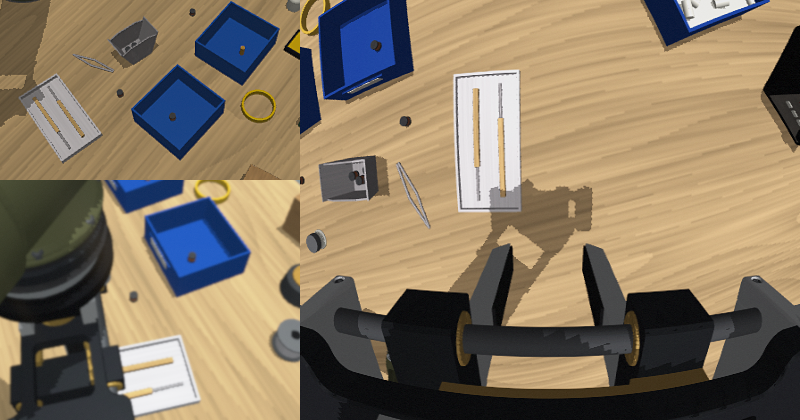

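Both probes lie flat in the tray; the pot holds several coils and stands at (0.447,-0.0275), heading 76.5°. Next I'll go above the pot.

Run:
```python
from h import *
seq(([.43,-.15,.26],Rt(30)),([.4467,-.0275,.13],Rt(76.5)))
print(row([.4467,-.0275,.13],Rt(76.5),np.array([.43,-.15,.26]),Rt(30)))
```

```text
[0.1166, -0.9218, 0.1199, -0.0002, -0.0004, -0.1211]
[0.0655, -1.4127, 0.6408, -0.0, -0.0005, -0.2502]
[0.3029, -0.391, 0.52, 0.0, 0.0, -0.1292]
```

Request:
play_rows --motion '[[[0.117, -0.92, 0.12, 0, 0, -0.121, 0.8], [0.117, -0.92, 0.12, 0, 0, -0.121, 0.8], [0.117, -0.92, 0.12, 0, 0, -0.121, 0.8], [0.117, -0.92, 0.12, 0, 0, -0.121, 0.8], [0.117, -0.92, 0.12, 0, 0, -0.121, 0.8], [0.117, -0.92, 0.12, 0, 0, -0.121, 0.8], [0.117, -0.92, 0.12, 0, 0, -0.121, 0.8]]]'

```text
time_s: 17.4
ee_pos: [0.4295, -0.1493, 0.2586]
eef_rot: [-3.139, -0.001, 0.524]
force: [-0.4, -0.8, 0.1]
grip_width: 0.0844
grip_force: 0.0
```

Request:
play_rows --motion '[[[0.303, -0.391, 0.52, 0, 0, -0.13, 0.8], [0.303, -0.391, 0.52, 0, 0, -0.13, 0.8], [0.303, -0.391, 0.52, 0, 0, -0.13, 0.8], [0.303, -0.391, 0.52, 0, 0, -0.13, 0.8], [0.303, -0.391, 0.52, 0, 0, -0.13, 0.8], [0.303, -0.391, 0.52, 0, 0, -0.13, 0.8], [0.303, -0.391, 0.52, 0, 0, -0.13, 0.8], [0.303, -0.391, 0.52, 0, 0, -0.13, 0.8]]]'

```text
time_s: 18.2
ee_pos: [0.4466, -0.028, 0.13]
eef_rot: [3.141, -0.003, 1.336]
force: [0.1, 0.6, 0.2]
grip_width: 0.0846
grip_force: 0.0
```

Run:
```python
from h import *
st(); f,P,W=wcloud(); save("w7",f[130:380,100:460])
m=(W[...,2]>.07)&(W[...,2]<.08)&(np.hypot(W[...,0]-.447,W[...,1]+.0275)<.09);q=P[m]
print(len(q),np.percentile(q,[2,50,98],axis=0).round(4)); 
rc=cv2.minAreaRect(W[m][:,:2].astype(np.float32));print(np.round(rc[0],4),np.round(rc[1],4),rc[2])
seq(([.4467,-.0275,.024],Rt(76.5)))
```

```text
t 18.2 p [ 0.4466 -0.028   0.13  ] x [0.233 0.973 0.003] z [ 0.001  0.003 -1.   ] w 0.0846 F [0.1 0.6 0.2] gf 0.0 q [-0.15  0.14  1.87  0.    1.13  0.09]
1868 [[-0.0559 -0.0324  0.0532]
 [ 0.0017 -0.0021  0.0552]
 [ 0.0578  0.0287  0.0598]]
[ 0.445  -0.0268] [0.1148 0.0623] 76.40264129638672
[0.0006, -0.0005, 0.4246, 0.0001, -0.0004, 0.0002]
```

View pics/w7.png

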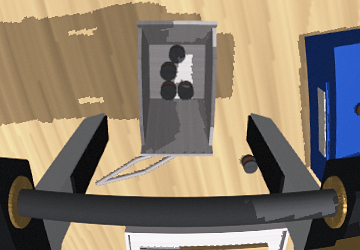

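Request:
play_rows --motion '[[[0.004, -0.006, 0.15, 0, 0, 0, 0.8], [0.004, -0.006, 0.3, 0, 0, 0, 0.8], [0.004, -0.006, 0.424, 0, 0, 0, 0.8], [0.004, -0.006, 0.424, 0, 0, 0, 0.8], [0.004, -0.006, 0.424, 0, 0, 0, 0.2], [0.004, -0.006, 0.424, 0, 0, 0, 0.2], [0.004, -0.006, 0.424, 0, 0, 0, 0.2], [0.004, -0.006, 0.424, 0, 0, 0, 0.2], [0.004, -0.006, 0.424, 0, 0, 0, 0.2], [0.004, -0.006, 0.424, 0, 0, 0, 0.2]]]' --grip_force 45

```text
time_s: 19.25
ee_pos: [0.4466, -0.0259, 0.0256]
eef_rot: [3.138, -0.003, 1.34]
force: [-0.9, -0.6, 9.1]
grip_width: 0.062
grip_force: 45.0
```

Request:
play_rows --motion '[[[0, 0, 0, 0, 0, 0, 0.1], [0, 0, 0, 0, 0, 0, 0.1], [0, 0, -0.05, 0, 0, 0, 0.1], [0, 0, -0.15, 0, 0, 0, 0.1], [0, 0, -0.35, 0, 0, 0, 0.1], [0, 0, -0.55, 0, 0, 0, 0.1], [0, 0, -0.75, 0, 0, 0, 0.1], [0, 0, -0.9, 0, 0, 0, 0.1], [0, 0, -0.9, 0, 0, 0, 0.1]]]'

```text
time_s: 20.15
ee_pos: [0.4466, -0.0264, 0.2551]
eef_rot: [3.132, -0.004, 1.34]
force: [-0.3, -0.5, -2.9]
grip_width: 0.0619
grip_force: 45.0
```

Run:
```python
from h import *
st()
# first transport upright over near bin, then tilt stepwise. d heading 45
d=45
a=([.60,-.12,.30],Rt(d,0)); seq(a)
```

```text
t 20.15 p [ 0.4466 -0.0264  0.2551] x [0.228 0.974 0.004] z [ 0.01   0.001 -1.   ] w 0.0619 F [-0.3 -0.5 -2.9] gf 45.0 q [-0.14  0.01  1.7   0.    1.41  0.09]
[-0.2236, 0.6845, -0.1738, 0.0014, -0.001, 0.0883]
```

Run:
```python
from h import *
a=([.66,-.08,.29],Rt(45,0)); seq(a)
for T in (55,80,105,115): print(T,row([.69,-.068,.26],Rt(45,T),np.array(a[0]),a[1]))
```

```text
[-0.0132, 0.8812, -0.1311, 0.0014, -0.001, 0.0883]
55 [0.1188, 0.0509, 0.12, -0.0, 0.1528, 0.0]
80 [0.1188, 0.0509, 0.12, -0.0, 0.2222, 0.0]
105 [0.1188, 0.0509, 0.12, 0.0, 0.2917, 0.0]
115 [0.1188, 0.0509, 0.12, 0.0, 0.3194, -0.0]
```

Request:
play_rows --motion '[[[-0.01, 0.2, -0.131, 0, 0, 0.02, 0.1], [-0.013, 0.35, -0.131, 0, 0, 0.04, 0.1], [-0.013, 0.5, -0.131, 0, 0, 0.06, 0.1], [-0.013, 0.65, -0.131, 0, 0, 0.08, 0.1], [-0.013, 0.8, -0.131, 0, 0, 0.088, 0.1], [-0.013, 0.88, -0.131, 0, 0, 0.088, 0.1], [-0.013, 0.88, -0.131, 0, 0, 0.088, 0.1], [-0.013, 0.88, -0.131, 0, 0, 0.088, 0.1]]]'

```text
time_s: 20.95
ee_pos: [0.6583, -0.0796, 0.2812]
eef_rot: [-3.139, -0.002, 0.788]
force: [0.1, 0.1, -2.1]
grip_width: 0.0619
grip_force: 45.0
```

Run:
```python
from h import *
st()
for T in (40,55): seq(([.69,-.068,.26],Rt(45,T)))
```

```text
t 20.95 p [ 0.6583 -0.0796  0.2812] x [0.706 0.709 0.002] z [-0.     0.003 -1.   ] w 0.0619 F [ 0.1  0.1 -2.1] gf 45.0 q [-0.18  0.53  1.    0.    1.61  0.61]
[0.1223, 0.0572, 0.085, -0.0005, 0.1108, 0.0002]
[0.1223, 0.0572, 0.085, -0.0005, 0.1525, 0.0001]
```

Request:
play_rows --motion '[[[0.02, 0.01, 0.01, 0, 0.02, 0, 0.1], [0.04, 0.02, 0.03, 0, 0.04, 0, 0.1], [0.06, 0.03, 0.04, 0, 0.06, 0, 0.1], [0.08, 0.04, 0.06, 0, 0.08, 0, 0.1], [0.1, 0.05, 0.07, 0, 0.1, 0, 0.1], [0.122, 0.057, 0.085, 0, 0.12, 0, 0.1], [0.122, 0.057, 0.085, 0, 0.14, 0, 0.1], [0.122, 0.057, 0.085, 0, 0.152, 0, 0.1], [0.122, 0.057, 0.085, 0, 0.152, 0, 0.1]]]'

```text
time_s: 21.85
ee_pos: [0.6888, -0.0685, 0.2596]
eef_rot: [-3.135, -0.957, 0.781]
force: [-0.1, 0.2, -2.3]
grip_width: 0.0618
grip_force: 45.0
```

Run:
```python
from h import *
st()
for T in (75,85,95,105,115): seq(([.69,-.068,.26],Rt(45,T)))
save("s8",cloud("scene")[0])
```

```text
t 21.85 p [ 0.6888 -0.0685  0.2596] x [0.409 0.405 0.818] z [ 0.576  0.58  -0.576] w 0.0618 F [-0.1  0.2 -2.3] gf 45.0 q [-0.48  0.4   1.51  1.04  1.14 -0.12]
[0.0042, 0.002, 0.003, -0.0003, 0.056, -0.0005]
[0.0042, 0.002, 0.003, -0.0003, 0.0837, -0.0005]
[0.0042, 0.002, 0.003, -0.0002, 0.1115, -0.0005]
[0.0042, 0.002, 0.003, -0.0002, 0.1393, -0.0006]
[0.0042, 0.002, 0.003, -0.0001, 0.1671, -0.0006]
```

View pics/s8.png

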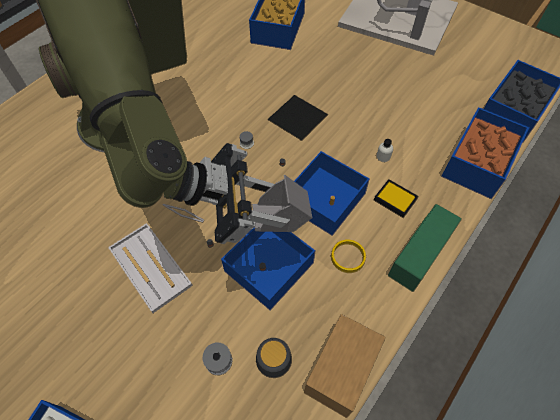

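Request:
play_rows --motion '[[[0.004, 0.002, 0.003, 0, 0.02, 0, 0.1], [0.004, 0.002, 0.003, 0, 0.035, 0, 0.1], [0.004, 0.002, 0.003, 0, 0.05, 0, 0.1], [0.004, 0.002, 0.003, 0, 0.06, 0, 0.1], [0.004, 0.002, 0.003, 0, 0.07, 0, 0.1], [0.004, 0.002, 0.003, 0, 0.08, 0, 0.1], [0.004, 0.002, 0.003, 0, 0.09, 0, 0.1], [0.004, 0.002, 0.003, 0, 0.1, 0, 0.1], [0.004, 0.002, 0.003, 0, 0.11, 0, 0.1], [0.004, 0.002, 0.003, 0, 0.112, 0, 0.1]]]'

```text
time_s: 22.9
ee_pos: [0.6915, -0.0663, 0.2609]
eef_rot: [-0.024, -1.481, -2.327]
force: [-0.3, -0.4, -2.0]
grip_width: 0.0618
grip_force: 45.0
```

Run:
```python
from h import *
st()
for T in (105,115,125): seq(([.69,-.068,.26],Rt(45,T)))
```

```text
t 22.9 p [ 0.6915 -0.0663  0.2609] x [-0.062 -0.065  0.996] z [0.701 0.708 0.09 ] w 0.0618 F [-0.3 -0.4 -2. ] gf 45.0 q [-0.56  0.63  1.66  1.78  1.47 -0.74]
[-0.0029, 0.0005, -0.0096, -0.0008, 0.0274, -0.0005]
[-0.0029, 0.0005, -0.0096, -0.0008, 0.0552, -0.0006]
[-0.0029, 0.0005, -0.0096, -0.0007, 0.0829, -0.0006]
```

Request:
play_rows --motion '[[[-0.003, 0, -0.01, 0, 0.01, 0, 0.1], [-0.003, 0, -0.01, 0, 0.02, 0, 0.1], [-0.003, 0, -0.01, 0, 0.03, 0, 0.1], [-0.003, 0, -0.01, 0, 0.04, 0, 0.1], [-0.003, 0, -0.01, 0, 0.05, 0, 0.1], [-0.003, 0, -0.01, 0, 0.06, 0, 0.1], [-0.003, 0, -0.01, 0, 0.07, 0, 0.1], [-0.003, 0, -0.01, 0, 0.075, 0, 0.1], [-0.003, 0, -0.01, 0, 0.075, 0, 0.1], [-0.003, 0, -0.01, 0, 0.075, 0, 0.1]]]'

```text
time_s: 23.9
ee_pos: [0.6901, -0.0689, 0.2612]
eef_rot: [0.001, -1.01, -2.353]
force: [-0.6, -0.2, -0.9]
grip_width: 0.0616
grip_force: 45.0
```

Run:
```python
from h import *
st()
f,P=cloud("scene");g,P2=cloud("side");w,Pw,Ww=wcloud()
save("s9",np.hstack([np.vstack([cv2.resize(f[200:330,190:350],(370,300)),cv2.resize(g[150:330,230:430],(370,290))]),cv2.resize(w,(430,590))]))
```

```text
t 23.9 p [ 0.6901 -0.0689  0.2612] x [-0.375 -0.377  0.847] z [0.597 0.601 0.532] w 0.0616 F [-0.6 -0.2 -0.9] gf 45.0 q [-0.5   0.89  1.59  2.14  1.85 -0.91]
```

View pics/s9.png

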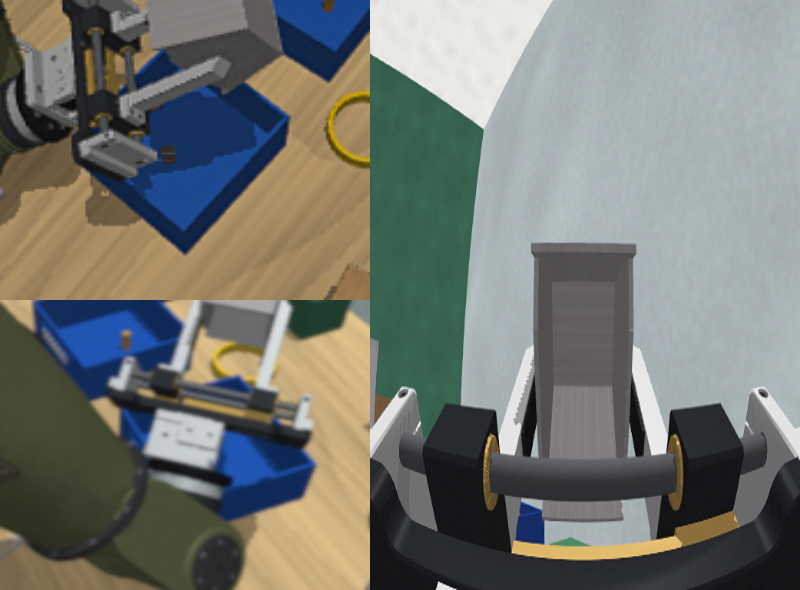

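The pot is empty. That was the 14th picture, so I work from numbers now. I'll tilt back and carry the pot to the mat.

Request:
play_rows --motion '[[[0.02, 0, 0, 0, -0.02, 0, 0.1], [0.04, 0, 0, 0, -0.04, 0, 0.1], [0.05, 0, 0, 0, -0.06, 0, 0.1], [0.05, 0, 0, 0, -0.08, 0, 0.1], [0.05, 0, 0, 0, -0.1, 0, 0.1], [0.05, 0, 0, 0, -0.12, 0, 0.1], [0.05, 0, 0, 0, -0.14, 0, 0.1], [0.05, 0, 0, 0, -0.16, 0, 0.1], [0.05, 0, 0, 0, -0.18, 0, 0.1], [0.05, 0, 0, 0, -0.2, 0, 0.1]]]'

```text
time_s: 25.05
ee_pos: [0.6849, -0.0752, 0.2723]
eef_rot: [3.139, -0.871, 0.787]
force: [-0.8, 0.6, -2.4]
grip_width: 0.0614
grip_force: 45.0
```

Run:
```python
from h import *
st()
seq(([.64,-.03,.30],Rt(60,0)))
```

```text
t 25.05 p [ 0.6849 -0.0752  0.2723] x [0.454 0.456 0.765] z [ 0.542  0.54  -0.644] w 0.0614 F [-0.8  0.6 -2.4] gf 45.0 q [-0.47  0.38  1.46  0.92  1.16 -0.02]
[0.0857, -0.2548, -0.0712, 0.0185, -0.1378, -0.0389]
```

Request:
play_rows --motion '[[[0.02, -0.03, -0.01, 0.002, -0.02, -0.005, 0.1], [0.04, -0.06, -0.02, 0.005, -0.04, -0.01, 0.1], [0.06, -0.1, -0.04, 0.008, -0.06, -0.016, 0.1], [0.08, -0.15, -0.06, 0.011, -0.08, -0.022, 0.1], [0.086, -0.2, -0.07, 0.014, -0.1, -0.028, 0.1], [0.086, -0.255, -0.071, 0.0165, -0.12, -0.034, 0.1], [0.086, -0.255, -0.071, 0.0185, -0.138, -0.039, 0.1], [0.086, -0.255, -0.071, 0.0185, -0.138, -0.039, 0.1], [0.086, -0.255, -0.071, 0.0185, -0.138, -0.039, 0.1]]]'

```text
time_s: 25.95
ee_pos: [0.6402, -0.0288, 0.2989]
eef_rot: [-3.14, -0.006, 1.05]
force: [-0.4, -0.1, -2.3]
grip_width: 0.0615
grip_force: 45.0
```

Run:
```python
from h import *
st()
a=([.46,.22,.28],Rt(100,0)); b=([.421,.329,.12],Rt(100,0)); c=([.421,.329,.026],Rt(100,0))
seq(a); print(row(*b,np.array(a[0]),a[1]))
```

```text
t 25.95 p [ 0.6402 -0.0288  0.2989] x [0.498 0.867 0.006] z [ 0.002  0.006 -1.   ] w 0.0615 F [-0.4 -0.1 -2.3] gf 45.0 q [-0.1   0.47  1.05  0.01  1.62  0.42]
[0.5043, -1.1206, 0.0799, 0.0002, -0.001, -0.1107]
[0.4565, -0.0779, 0.64, 0.0, 0.0, 0.0]
```

Request:
play_rows --motion '[[[0.1, -0.15, 0.03, 0, 0, -0.02, 0.1], [0.18, -0.3, 0.08, 0, 0, -0.04, 0.1], [0.27, -0.47, 0.08, 0, 0, -0.06, 0.1], [0.35, -0.63, 0.08, 0, 0, -0.08, 0.1], [0.42, -0.8, 0.08, 0, 0, -0.1, 0.1], [0.5, -0.95, 0.08, 0, -0.001, -0.11, 0.1], [0.504, -1.0, 0.08, 0, -0.001, -0.11, 0.1], [0.504, -1.0, 0.08, 0, -0.001, -0.11, 0.1], [0.504, -1.0, 0.08, 0, -0.001, -0.11, 0.1]]]'

```text
time_s: 26.85
ee_pos: [0.4864, 0.2036, 0.2801]
eef_rot: [3.141, 0.001, 1.739]
force: [-0.0, 0.2, -2.2]
grip_width: 0.0616
grip_force: 45.0
```

Run:
```python
from h import *
st()
seq(([.423,.328,.12],Rt(100,0)),([.423,.328,.032],Rt(100,0)))
f,P,W=wcloud();g=f.astype(int)
m=(g.max(-1)<50)&(abs(W[...,2])<.012)&(abs(W[...,0]-.42)<.12)&(abs(W[...,1]-.33)<.12);q=W[m]
rc=cv2.minAreaRect(q[:,:2].astype(np.float32));print(len(q),rc)
fs,P=cloud("scene");g=fs.astype(int)
m=(g.max(-1)<60)&(abs(P[...,2])<.008)&(abs(P[...,0]-.42)<.12)&(abs(P[...,1]-.33)<.12);print(cv2.minAreaRect(P[m][:,:2].astype(np.float32)))
```

```text
t 26.85 p [0.4864 0.2036 0.2801] x [-0.168  0.986 -0.001] z [ 0.001 -0.001 -1.   ] w 0.0616 F [-0.   0.2 -2.2] gf 45.0 q [ 0.33  0.2   1.45 -0.    1.5   0.16]
[0.5338, -0.1671, 0.6398, 0.0001, 0.0001, -0.001]
[0.5341, -0.1673, 0.9918, 0.0001, 0.0001, -0.001]
7643 ((0.41924774646759033, 0.3287945091724396), (0.12917885184288025, 0.12895739078521729), 88.52931213378906)
((0.4213569760322571, 0.327467679977417), (0.13332048058509827, 0.1318081170320511), 88.73873901367188)
```

Request:
play_rows --motion '[[[0.2, -0.06, 0.15, 0, 0, 0, 0.1], [0.4, -0.12, 0.3, 0, 0, 0, 0.1], [0.534, -0.16, 0.45, 0, 0, 0, 0.1], [0.534, -0.16, 0.6, 0, 0, 0, 0.1], [0.534, -0.16, 0.75, 0, 0, 0, 0.1], [0.534, -0.16, 0.86, 0, 0, 0, 0.1], [0.534, -0.16, 0.93, 0, 0, 0, 0.1], [0.534, -0.16, 0.97, 0, 0, 0, 0.1], [0.534, -0.16, 0.99, 0, 0, 0, 0.1], [0.534, -0.16, 1.0, 0, 0, 0, 0.1]]]'

```text
time_s: 27.95
ee_pos: [0.4245, 0.3289, 0.0299]
eef_rot: [3.141, 0.001, 1.74]
force: [0.0, 0.5, -1.6]
grip_width: 0.0615
grip_force: 45.0
```

Request:
play_rows --motion '[[[0, 0, 0.004, 0, 0, 0, 0.1], [0, 0, 0.006, 0, 0, 0, 0.1], [0, 0, 0.006, 0, 0, 0, 0.5], [0, 0, 0.006, 0, 0, 0, 0.8], [0, 0, 0.006, 0, 0, 0, 0.8], [0, 0, 0.006, 0, 0, 0, 0.8], [0, 0, -0.1, 0, 0, 0, 0.8], [0, 0, -0.3, 0, 0, 0, 0.8], [0, 0, -0.5, 0, 0, 0, 0.8], [0, 0, -0.7, 0, 0, 0, 0.8]]]'

```text
time_s: 28.95
ee_pos: [0.4236, 0.3291, 0.2068]
eef_rot: [-3.141, 0.002, 1.741]
force: [0.8, -0.0, 0.6]
grip_width: 0.0846
grip_force: 0.0
```

Run:
```python
from h import *
st()
f,P,W=wcloud();g=f.astype(int)
m=(W[...,2]>.072)&(W[...,2]<.085)&(np.hypot(W[...,0]-.42,W[...,1]-.328)<.09)&(abs(P[...,1])<.04)
q=W[m];rc=cv2.minAreaRect(q[:,:2].astype(np.float32));print('pot rim',len(q),rc,np.percentile(q[:,2],[2,50,98]))
fr={n:cloud(n) for n in("scene","side")}; np.savez("c1.npz",fs=fr["scene"][0],P=fr["scene"][1],f2=fr["side"][0],P2=fr["side"][1])
for n,(f,P) in fr.items():
    g=f.astype(int);x,y,z=P[...,0],P[...,1],P[...,2]
    for bn,c in(("bin_r",(.655,-.105)),("bin_l",(.653,.139))):
        m=(abs(x-c[0])<.066)&(abs(y-c[1])<.071)&(z>.008)&(z<.06)&(g[...,2]<1.4*g[...,0])
        k,l,s,ce=cv2.connectedComponentsWithStats(m.astype(np.uint8))
        for i in range(1,k):
            if s[i,4]>8: q=P[l==i];print(n,bn,s[i,4],np.median(q,0).round(3),np.ptp(q,0).round(3))
    # bench objects
    m=(z>.006)&(z<.022)&(x>.25)&(x<.85)&(abs(y)<.42)&(g.max(-1)<110)
    k,l,s,ce=cv2.connectedComponentsWithStats(m.astype(np.uint8))
    for i in range(1,k):
        q=P[l==i]
        if s[i,4]>10 and np.ptp(q[:,0])<.03 and np.ptp(q[:,1])<.03: print(n,'bench',s[i,4],np.median(q,0).round(3),np.ptp(q,0).round(3))
```

```text
t 28.95 p [0.4236 0.3291 0.2068] x [-0.17   0.985 -0.002] z [-0.    -0.002 -1.   ] w 0.0846 F [ 0.8 -0.   0.6] gf 0.0 q [ 0.59  0.26  1.54 -0.    1.35  0.42]
pot rim 1208 ((0.42327678203582764, 0.3281373679637909), (0.06226775050163269, 0.11482121795415878), 9.388545036315918) [0.0722889  0.07761722 0.07972506]
scene bin_r 33 [ 0.599 -0.085  0.016] [0.017 0.015 0.013]
scene bin_r 38 [ 0.603 -0.137  0.016] [0.018 0.018 0.012]
scene bin_r 27 [ 0.597 -0.157  0.017] [0.012 0.014 0.011]
scene bin_r 37 [ 0.649 -0.119  0.019] [0.015 0.014 0.014]
scene bin_r 15 [ 0.629 -0.164  0.017] [0.016 0.008 0.008]
scene bin_l 37 [0.677 0.133 0.028] [0.012 0.014 0.027]
scene bench 28 [0.493 0.16  0.014] [0.015 0.013 0.013]
scene bench 11 [0.679 0.131 0.015] [0.009 0.006 0.012]
scene bench 37 [ 0.503 -0.149  0.014] [0.016 0.016 0.012]
scene bench 32 [ 0.603 -0.138  0.015] [0.019 0.021 0.014]
scene bench 40 [ 0.649 -0.119  0.018] [0.015 0.016 0.015]
scene bench 12 [ 0.54  -0.263  0.01 ] [0.005 0.017 0.01 ]
side bin_r 45 [ 0.643 -0.122  0.019] [0.013 0.013 0.014]
side bin_r 13 [ 0.604 -0.136  0.018] [0.006 0.009 0.004]
side bin_l 46 [0.672 0.133 0.027] [0.011 0.012 0.027]
side bench 21 [0.67  0.132 0.011] [0.009 0.02  0.014]
side bench 44 [0.488 0.159 0.016] [0.015 0.018 0.014]
side bench 70 [ 0.643 -0.12   0.018] [0.024 0.026 0.016]
side bench 23 [ 0.604 -0.135  0.018] [0.014 0.014 0.016]
side bench 68 [ 0.498 -0.149  0.017] [0.016 0.014 0.014]
```

```bash
cat >> h.py <<'E'
def coils():
    f,P,W=wcloud();g=f.astype(int);x,y,z=W[...,0],W[...,1],W[...,2]
    m=(z>.006)&(z<.03)&(x>.2)&(x<.85)&(abs(y)<.45)&(P[...,2]>-.01)&(g.max(-1)<120)
    k,l,s,ce=cv2.connectedComponentsWithStats(m.astype(np.uint8))
    for i in range(1,k):
        q=W[l==i]
        if s[i,4]>10 and np.ptp(q[:,0])<.06: 
            t=q[q[:,2]>np.percentile(q[:,2],90)-.003]
            print(s[i,4],'mid',((q.min(0)+q.max(0))/2).round(4),'ptp',np.ptp(q,0).round(3),'top',((t.min(0)+t.max(0))/2).round(4),np.ptp(t,0).round(3))
E
python3 - <<'E'
from h import *
f,P,W=wcloud()
m=(abs((W[...,0]-.4233))<.02)&(abs(W[...,1]-.328)<.02)&(P[...,2]>.1);print('pot floor z',np.percentile(W[m][:,2],[1,50,99]).round(4))
coils()
seq(([.455,.16,.16],Rt(0)))
E
```

```text
pot floor z [0.0047 0.0064 0.0083]
16 mid [0.4345 0.3443 0.007 ] ptp [0.002 0.013 0.002] top [0.4345 0.3443 0.007 ] [0.002 0.013 0.002]
19 mid [0.439  0.3232 0.0071] ptp [0.011 0.005 0.002] top [0.439  0.3232 0.0071] [0.011 0.005 0.002]
233 mid [0.6873 0.3552 0.0179] ptp [0.018 0.037 0.024] top [0.6874 0.3552 0.027 ] [0.017 0.037 0.005]
16 mid [0.4146 0.3109 0.0068] ptp [0.005 0.007 0.002] top [0.4146 0.3109 0.0068] [0.005 0.007 0.002]
11 mid [0.4489 0.3182 0.0072] ptp [0.003 0.006 0.002] top [0.4489 0.3182 0.0072] [0.003 0.006 0.002]
174 mid [0.6421 0.2183 0.018 ] ptp [0.044 0.003 0.024] top [0.6367 0.2182 0.0271] [0.032 0.002 0.006]
145 mid [0.3631 0.17   0.0184] ptp [0.036 0.017 0.023] top [0.3635 0.17   0.0278] [0.035 0.017 0.004]
102 mid [0.4886 0.1636 0.012 ] ptp [0.014 0.015 0.012] top [0.4887 0.1636 0.0158] [0.014 0.015 0.004]
62 mid [0.5759 0.1655 0.0159] ptp [0.003 0.024 0.02 ] top [0.576  0.1697 0.0229] [0.001 0.015 0.006]
110 mid [0.5774 0.0807 0.0181] ptp [0.003 0.047 0.023] top [0.5771 0.0815 0.0268] [0.002 0.043 0.005]
[-0.6877, 0.009, 0.1772, 0.0001, 0.0004, 0.2772]
```

Request:
play_rows --motion '[[[-0.2, 0.04, 0.0, 0, 0, 0.1, 0.3], [-0.4, 0.08, 0.0, 0, 0, 0.277, 0.1], [-0.6, 0.12, 0.0, 0, 0, 0.277, 0.1], [-0.698, 0.143, 0.2, 0, 0, 0.277, 0.1], [-0.698, 0.143, 0.347, 0, 0, 0.277, 0.1], [-0.698, 0.143, 0.347, 0, 0, 0.277, 0.1], [-0.698, 0.143, 0.347, 0, 0, 0.277, 0.1], [-0.698, 0.143, 0.347, 0, 0, 0.277, 0.1], [-0.698, 0.143, 0.347, 0, 0, 0.277, 0.1], [-0.698, 0.143, 0.347, 0, 0, 0.277, 0.1]]]'

```text
time_s: 30.2
ee_pos: [0.4878, 0.1631, 0.1164]
eef_rot: [3.14, 0.004, 0.235]
force: [-0.4, 0.3, 0.1]
grip_width: 0.0518
grip_force: 0.0
```

Request:
play_rows --motion '[[[0, 0, 0, 0, 0, 0.085, 0.1], [0, 0, 0, 0, 0, 0.085, 0.1], [0, 0, 0, 0, 0, 0.085, 0.1], [0, 0, 0, 0, 0, 0.085, 0.1]]]'

```text
time_s: 30.6
ee_pos: [0.4878, 0.1631, 0.1164]
eef_rot: [3.138, 0.002, -0.299]
force: [0.2, 0.6, -0.2]
grip_width: 0.0517
grip_force: 0.0
```

Run:
```python
from h import *
st();coils();seq(([.4887,.1633,-.016],Rt(0)))
```

```text
t 30.6 p [0.4878 0.1631 0.1164] x [ 0.956 -0.294 -0.002] z [-0.003 -0.002 -1.   ] w 0.0517 F [ 0.2  0.6 -0.2] gf 0.0 q [ 0.25  0.3   1.71 -0.    1.14  2.12]
63 mid [0.7542 0.2773 0.0134] ptp [0.003 0.014 0.014] top [0.7545 0.2808 0.0186] [0.003 0.005 0.004]
73 mid [ 0.6411 -0.1159  0.0139] ptp [0.007 0.015 0.015] top [ 0.6394 -0.1175  0.0194] [0.004 0.012 0.004]
738 mid [ 0.6144 -0.1693  0.0181] ptp [0.057 0.027 0.024] top [ 0.6121 -0.179   0.0271] [0.052 0.006 0.006]
105 mid [0.6692 0.1365 0.0181] ptp [0.005 0.011 0.023] top [0.6693 0.1364 0.0273] [0.005 0.011 0.005]
205 mid [ 0.5995 -0.1392  0.0136] ptp [0.021 0.031 0.014] top [ 0.5984 -0.1405  0.0188] [0.018 0.028 0.004]
94 mid [ 0.5993 -0.0768  0.0139] ptp [0.012 0.01  0.015] top [ 0.5985 -0.0768  0.0192] [0.011 0.01  0.005]
19 mid [ 0.5957 -0.0897  0.018 ] ptp [0.006 0.006 0.005] top [ 0.5955 -0.0891  0.0191] [0.006 0.005 0.003]
11 mid [0.6957 0.3352 0.0205] ptp [0.003 0.002 0.012] top [0.6963 0.3348 0.0243] [0.002 0.001 0.005]
15 mid [0.6931 0.336  0.0096] ptp [0.006 0.003 0.007] top [0.6922 0.3359 0.0111] [0.004 0.003 0.004]
33 mid [0.5774 0.0685 0.0184] ptp [0.001 0.022 0.022] top [0.5774 0.0695 0.0277] [0.001 0.02  0.003]
148 mid [ 0.4999 -0.1473  0.0119] ptp [0.015 0.018 0.012] top [ 0.4999 -0.1473  0.0156] [0.015 0.018 0.004]
45 mid [0.5754 0.2025 0.0185] ptp [0.    0.029 0.023] top [0.5755 0.199  0.0277] [0.    0.021 0.004]
241 mid [0.4895 0.1621 0.0121] ptp [0.016 0.016 0.012] top [0.4895 0.1621 0.016 ] [0.016 0.016 0.004]
346 mid [0.4441 0.3267 0.018 ] ptp [0.031 0.073 0.024] top [0.4481 0.3167 0.0274] [0.023 0.053 0.005]
233 mid [0.3727 0.1586 0.0191] ptp [0.019 0.036 0.022] top [0.3748 0.1581 0.0279] [0.014 0.035 0.004]
[0.0041, -0.0037, 0.5298, 0.0005, 0.0004, -0.048]
```

Request:
play_rows --motion '[[[0.008, 0.002, 0.15, 0, 0, 0, 0.0], [0.008, 0.002, 0.3, 0, 0, 0, 0.0], [0.008, 0.002, 0.42, 0, 0, 0, 0.0], [0.008, 0.002, 0.49, 0, 0, 0, 0.0], [0.008, 0.002, 0.525, 0, 0, 0, 0.0], [0.008, 0.002, 0.525, 0, 0, 0, -1], [0.008, 0.002, 0.525, 0, 0, 0, -1], [0.008, 0.002, 0.525, 0, 0, 0, -1], [0.008, 0.002, 0.525, 0, 0, 0, -1], [0.008, 0.002, 0.525, 0, 0, 0, -1]]]' --grip_force 15

```text
time_s: 31.65
ee_pos: [0.4904, 0.162, -0.0131]
eef_rot: [3.14, -0.0, -0.292]
force: [-0.9, -0.1, -0.0]
grip_width: 0.0155
grip_force: 15.0
```

Request:
play_rows --motion '[[[0, 0, 0, 0, 0, 0, -1], [0, 0, 0, 0, 0, 0, -1], [0, 0, -0.2, 0, 0, 0, -1], [0, 0, -0.4, 0, 0, 0, -1], [0, 0, -0.6, 0, 0, 0, -1], [0, 0, -0.8, 0, 0, 0, -1], [0, 0, -0.9, 0, 0, 0, -1]]]'

```text
time_s: 32.35
ee_pos: [0.4913, 0.1626, 0.2165]
eef_rot: [-3.14, -0.005, -0.293]
force: [-0.7, -0.9, -1.2]
grip_width: 0.0157
grip_force: 15.0
```

Run:
```python
from h import *
st();seq(([.645,-.09,.19],Rt(-17)))
```

```text
t 32.35 p [0.4913 0.1626 0.2165] x [ 0.958 -0.288  0.005] z [ 0.005 -0.    -1.   ] w 0.0157 F [-0.7 -0.9 -1.2] gf 15.0 q [ 0.25  0.2   1.58 -0.    1.35  2.11]
[0.8795, 0.7903, 0.1097, -0.0002, -0.0008, 0.0007]
```

Request:
play_rows --motion '[[[0.2, 0.15, 0.0, 0, 0, 0, -1], [0.35, 0.3, 0.05, 0, 0, 0, -1], [0.5, 0.45, 0.1, 0, 0, 0, -1], [0.65, 0.6, 0.11, 0, 0, 0, -1], [0.8, 0.72, 0.11, 0, 0, 0, -1], [0.88, 0.77, 0.11, 0, 0, 0, -1], [0.88, 0.77, 0.25, 0, 0, 0, -1], [0.88, 0.77, 0.4, 0, 0, 0, -1], [0.88, 0.77, 0.6, 0, 0, 0, -1], [0.88, 0.77, 0.66, 0, 0, 0, -1]]]'

```text
time_s: 33.35
ee_pos: [0.643, -0.0853, 0.0421]
eef_rot: [3.139, 0.007, -0.293]
force: [0.2, 0.0, -0.2]
grip_width: 0.0154
grip_force: 15.0
```

Request:
play_rows --motion '[[[0, 0, 0.0, 0, 0, 0, -1], [0, 0, 0.0, 0, 0, 0, -0.4], [0, 0, 0.0, 0, 0, 0, -0.4], [0, 0, 0.0, 0, 0, 0, -0.4], [0, 0, 0.0, 0, 0, 0, -0.4], [0, 0, -0.2, 0, 0, 0, -0.3], [0, 0, -0.4, 0, 0, 0, -0.2], [0, 0, -0.5, 0, 0, 0, 0]]]'

```text
time_s: 34.15
ee_pos: [0.6467, -0.0856, 0.1778]
eef_rot: [3.141, -0.006, -0.293]
force: [0.7, 0.4, -0.2]
grip_width: 0.0428
grip_force: 0.0
```

Run:
```python
from h import *
st();coils();seq(([.499,-.148,.12],Rt(-17)))
```

```text
t 34.15 p [ 0.6467 -0.0856  0.1778] x [ 0.957 -0.288  0.006] z [ 0.006 -0.003 -1.   ] w 0.0428 F [ 0.7  0.4 -0.2] gf 0.0 q [-0.19  0.54  1.22 -0.    1.38  1.68]
107 mid [ 0.7137 -0.3275  0.0169] ptp [0.019 0.009 0.022] top [ 0.7145 -0.3271  0.0242] [0.017 0.008 0.007]
218 mid [ 0.645  -0.1136  0.0142] ptp [0.017 0.024 0.016] top [ 0.6455 -0.1161  0.0201] [0.016 0.019 0.004]
59 mid [ 0.6335 -0.1696  0.0137] ptp [0.009 0.015 0.015] top [ 0.6335 -0.1691  0.0189] [0.007 0.012 0.004]
33 mid [ 0.6455 -0.0968  0.0171] ptp [0.014 0.004 0.008] top [ 0.6458 -0.0965  0.0195] [0.011 0.003 0.003]
41 mid [ 0.6238 -0.1638  0.0161] ptp [0.01  0.015 0.009] top [ 0.6221 -0.1634  0.0188] [0.006 0.01  0.003]
138 mid [ 0.5994 -0.1355  0.0148] ptp [0.021 0.021 0.014] top [ 0.5999 -0.1352  0.0194] [0.019 0.019 0.005]
93 mid [0.6732 0.1329 0.0178] ptp [0.012 0.007 0.023] top [0.6735 0.1317 0.0275] [0.011 0.004 0.004]
151 mid [0.5808 0.1174 0.0179] ptp [0.002 0.062 0.024] top [0.5809 0.1015 0.0265] [0.002 0.03  0.006]
86 mid [ 0.4996 -0.1497  0.0118] ptp [0.017 0.01  0.012] top [ 0.4996 -0.1498  0.016 ] [0.017 0.01  0.003]
31 mid [ 0.3255 -0.3117  0.0106] ptp [0.023 0.007 0.008] top [ 0.3255 -0.3116  0.0124] [0.023 0.007 0.004]
86 mid [0.4405 0.2983 0.0167] ptp [0.038 0.014 0.021] top [0.4463 0.2944 0.0227] [0.018 0.006 0.009]
[-0.4997, 0.4096, 0.2382, 0.0001, -0.0016, 0.0006]
```

Request:
play_rows --motion '[[[-0.15, 0.1, -0.1, 0, 0, 0, 0.05], [-0.3, 0.25, -0.1, 0, 0, 0, 0.05], [-0.4, 0.38, 0.0, 0, 0, 0, 0.05], [-0.5, 0.41, 0.1, 0, 0, 0, 0.05], [-0.5, 0.41, 0.238, 0, 0, 0, 0.05], [-0.5, 0.41, 0.238, 0, 0, 0, 0.05], [-0.5, 0.41, 0.238, 0, 0, 0, 0.05]]]'

```text
time_s: 34.9
ee_pos: [0.4969, -0.1477, 0.1139]
eef_rot: [3.14, -0.001, -0.293]
force: [-0.2, -0.0, 0.8]
grip_width: 0.049
grip_force: 0.0
```

Run:
```python
from h import *
st();coils();seq(([.4999,-.148,-.0145],Rt(-17)))
```

```text
t 34.9 p [ 0.4969 -0.1477  0.1139] x [ 0.958 -0.288  0.001] z [ 0.    -0.002 -1.   ] w 0.049 F [-0.2 -0.   0.8] gf 0.0 q [-0.36  0.31  1.7  -0.    1.13  1.51]
215 mid [0.7943 0.063  0.0118] ptp [0.053 0.016 0.012] top [0.7948 0.0632 0.0152] [0.049 0.013 0.005]
28 mid [ 0.7763 -0.0047  0.0118] ptp [0.009 0.004 0.011] top [ 0.7756 -0.0045  0.0151] [0.007 0.003 0.004]
207 mid [0.757  0.0318 0.0119] ptp [0.016 0.058 0.012] top [0.7573 0.0279 0.0154] [0.015 0.051 0.005]
456 mid [ 0.6444 -0.1105  0.014 ] ptp [0.017 0.033 0.015] top [ 0.6452 -0.1105  0.0196] [0.016 0.032 0.004]
77 mid [ 0.6324 -0.1699  0.016 ] ptp [0.011 0.015 0.009] top [ 0.6331 -0.1695  0.0188] [0.007 0.013 0.003]
102 mid [ 0.6229 -0.1644  0.0139] ptp [0.011 0.016 0.015] top [ 0.6219 -0.1648  0.0193] [0.009 0.013 0.005]
24 mid [0.7227 0.1187 0.0175] ptp [0.002 0.026 0.023] top [0.7231 0.1092 0.0256] [0.002 0.007 0.006]
71 mid [ 0.6036 -0.1318  0.0163] ptp [0.012 0.013 0.01 ] top [ 0.6037 -0.1318  0.0191] [0.01  0.011 0.004]
70 mid [ 0.5934 -0.152   0.0157] ptp [0.015 0.008 0.01 ] top [ 0.5941 -0.152   0.0188] [0.012 0.007
[... 306 characters left out ...]
4] [0.013 0.007 0.004]
110 mid [ 0.593  -0.0871  0.0136] ptp [0.013 0.013 0.015] top [ 0.5923 -0.0886  0.0192] [0.01  0.008 0.004]
91 mid [0.6728 0.1335 0.0151] ptp [0.012 0.009 0.018] top [0.6721 0.1324 0.0213] [0.01  0.005 0.006]
42 mid [ 0.4852 -0.3203  0.0086] ptp [0.036 0.009 0.003] top [ 0.4852 -0.3203  0.0086] [0.036 0.009 0.003]
14 mid [0.5775 0.081  0.0168] ptp [0.001 0.029 0.022] top [0.5777 0.0732 0.0267] [0.001 0.014 0.002]
240 mid [ 0.5002 -0.1482  0.0118] ptp [0.016 0.016 0.011] top [ 0.5002 -0.1482  0.0158] [0.016 0.016 0.003]
159 mid [0.3641 0.1518 0.0189] ptp [0.034 0.027 0.022] top [0.3627 0.1427 0.0278] [0.029 0.008 0.004]
[0.0088, -0.0029, 0.5162, 0.0003, -0.0003, 0.0007]
```

Request:
play_rows --motion '[[[0.012, -0.003, 0.15, 0, 0, 0, 0.0], [0.012, -0.003, 0.3, 0, 0, 0, 0.0], [0.012, -0.003, 0.42, 0, 0, 0, 0.0], [0.012, -0.003, 0.48, 0, 0, 0, 0.0], [0.012, -0.003, 0.513, 0, 0, 0, 0.0], [0.012, -0.003, 0.513, 0, 0, 0, -1], [0.012, -0.003, 0.513, 0, 0, 0, -1], [0.012, -0.003, 0.513, 0, 0, 0, -1], [0.012, -0.003, 0.513, 0, 0, 0, -1], [0.012, -0.003, 0.513, 0, 0, 0, -1]]]' --grip_force 15

```text
time_s: 35.95
ee_pos: [0.5009, -0.1482, -0.0137]
eef_rot: [3.14, -0.004, -0.292]
force: [-0.6, 1.8, 6.9]
grip_width: 0.0158
grip_force: 16.0
```

Request:
play_rows --motion '[[[0, 0, 0, 0, 0, 0, -1], [0, 0, 0, 0, 0, 0, -1], [0, 0, -0.2, 0, 0, 0, -1], [0, 0, -0.4, 0, 0, 0, -1], [0, 0, -0.6, 0, 0, 0, -1], [0, 0, -0.8, 0, 0, 0, -1], [0, 0, -0.9, 0, 0, 0, -1]]]'

```text
time_s: 36.65
ee_pos: [0.5005, -0.1479, 0.2152]
eef_rot: [3.14, -0.007, -0.292]
force: [0.4, -0.1, -0.7]
grip_width: 0.0154
grip_force: 15.0
```

Run:
```python
from h import *
st();seq(([.67,-.08,.18],Rt(-17)))
```

```text
t 36.65 p [ 0.5005 -0.1479  0.2152] x [ 0.958 -0.288  0.007] z [ 0.006 -0.004 -1.   ] w 0.0154 F [ 0.4 -0.1 -0.7] gf 15.0 q [-0.36  0.21  1.57 -0.    1.35  1.51]
[0.5698, -0.4559, 0.1438, 0.0003, -0.0011, 0.0007]
```

Request:
play_rows --motion '[[[0.15, -0.12, 0.0, 0, 0, 0, -1], [0.3, -0.25, 0.05, 0, 0, 0, -1], [0.42, -0.36, 0.1, 0, 0, 0, -1], [0.52, -0.43, 0.14, 0, 0, 0, -1], [0.57, -0.456, 0.14, 0, 0, 0, -1], [0.57, -0.456, 0.14, 0, 0, 0, -1], [0.57, -0.456, 0.3, 0, 0, 0, -1], [0.57, -0.456, 0.45, 0, 0, 0, -1], [0.57, -0.456, 0.6, 0, 0, 0, -1], [0.57, -0.456, 0.66, 0, 0, 0, -1]]]'

```text
time_s: 37.65
ee_pos: [0.6668, -0.0801, 0.042]
eef_rot: [3.139, 0.003, -0.293]
force: [-0.4, -0.5, -0.5]
grip_width: 0.0155
grip_force: 15.0
```

Request:
play_rows --motion '[[[0, 0, 0.0, 0, 0, 0, -1], [0, 0, 0.0, 0, 0, 0, -0.4], [0, 0, 0.0, 0, 0, 0, -0.4], [0, 0, 0.0, 0, 0, 0, -0.4], [0, 0, 0.0, 0, 0, 0, -0.4], [0, 0, -0.2, 0, 0, 0, -0.3], [0, 0, -0.4, 0, 0, 0, -0.2], [-0.1, -0.2, -0.6, 0, 0, 0, 0], [-0.1, -0.4, -0.7, 0, 0, 0, 0], [-0.1, -0.6, -0.8, 0, 0, 0, 0]]]'

```text
time_s: 38.65
ee_pos: [0.6804, 0.0427, 0.2307]
eef_rot: [3.141, -0.002, -0.294]
force: [0.7, -0.2, 0.2]
grip_width: 0.0468
grip_force: 0.0
```

```bash
cat > chk.py <<'E'
from h import *
st()
for n in("scene","side","wrist"):
    f,P=cloud(n) if n!="wrist" else wcloud()[::2]
    g=f.astype(int);x,y,z=P[...,0],P[...,1],P[...,2]
    def cl(t,m,mx=9):
        k,l,s,ce=cv2.connectedComponentsWithStats(m.astype(np.uint8))
        for i in range(1,k):
            q=P[l==i]
            if s[i,4]>8 and np.ptp(q[:,:2],axis=0).max()<mx: print(n,t,s[i,4],np.median(q,0).round(3),np.ptp(q,0).round(3))
    cl('BIN',(abs(x-.655)<.069)&(abs(y+.105)<.074)&(z>.008)&(z<.06)&(g[...,2]<1.4*g[...,0]))
    cl('bench',(z>.006)&(z<.022)&(x>.15)&(x<.9)&(abs(y)<.5)&(g.max(-1)<120)&~((abs(x-.655)<.085)&(abs(abs(y-.017)-.122)<.09)),.03)
    cl('tray',(abs(x-.424)<.1)&(abs(y+.284)<.1)&(g[...,0]>1.35*g[...,2])&(z>.006))
    m=(z>.074)&(z<.082)&(np.hypot(x-.423,y-.328)<.09);rc=cv2.minAreaRect(P[m][:,:2].astype(np.float32)) if m.sum()>20 else 0;print('pot rim',rc)
    vis=(abs(z)<.004)&np.isfinite(x); ii=((x[vis]-.2)/.02).astype(int);jj=((y[vis]+.45)/.02).astype(int)
    try: V=np.load("V.npy")
    except Exception: V=np.zeros((35,45))
    ok=(ii>=0)&(ii<35)&(jj>=0)&(jj<45); np.add.at(V,(ii[ok],jj[ok]),1); np.save("V.npy",V)
print("unseen bench cells (x rows .2-.9, y -.45 ->.45)")
for r in V: print(''.join('#' if v==0 else '.' for v in r))
E
python3 chk.py
```

```text
t 38.65 p [0.6804 0.0427 0.2307] x [ 0.957 -0.29   0.002] z [ 0.002 -0.002 -1.   ] w 0.0468 F [ 0.7 -0.2  0.2] gf 0.0 q [ 0.01  0.59  1.03 -0.    1.53  1.87]
scene BIN 34 [ 0.599 -0.084  0.016] [0.018 0.016 0.01 ]
scene BIN 38 [ 0.603 -0.137  0.017] [0.02  0.017 0.012]
scene BIN 75 [ 0.649 -0.112  0.017] [0.018 0.032 0.013]
scene BIN 40 [ 0.669 -0.098  0.015] [0.014 0.015 0.014]
scene BIN 29 [ 0.596 -0.158  0.017] [0.015 0.013 0.014]
scene BIN 14 [ 0.629 -0.164  0.017] [0.015 0.007 0.006]
scene bench 37 [0.376 0.145 0.016] [0.028 0.024 0.016]
scene tray 148 [ 0.399 -0.302  0.012] [0.118 0.03  0.01 ]
scene tray 153 [ 0.456 -0.273  0.011] [0.115 0.034 0.009]
pot rim ((0.4317595362663269, 0.290778785943985), (0.0625602975487709, 0.04187639057636261), 8.4691801071167)
side BIN 43 [ 0.664 -0.098  0.019] [0.015 0.016 0.009]
side BIN 96 [ 0.642 -0.114  0.02 ] [0.015 0.032 0.015]
side BIN 13 [ 0.603 -0.136  0.018] [0.007 0.008 0.007]
side bench 9 [0.815 0.282 0.02 ] [0.014 0.006 0.004]
side bench 10 [ 0.427 -0.115  0.007] [0.01  0.008 0.002]
side bench 10 [ 0.517 -0.331  0.009] [0.004 0.012 
[... 1661 characters left out ...]
..........
..................................#..........
..................................#..........
..................................#..........
..................................#..........
..................................#..........
.............................................
.............................................
.............................................
..................................###........
........##........................###........
........##........................###........
.............................................
.............................................
#..........................................##
#............###...........................##
```

All seven coils are in the coil bin, both probes are in the tray, the pot is centred on the mat and the gripper is clear, so I'm handing in.

```bash
python3 -c "
from station import workorder
print(workorder.hand_in())"
```

```text
the job is handed in; nothing more can be done
None
```

The job is handed in, but no verdict came back. By my last camera check, both probes lie flat in the tray, all seven coils are in the right-hand (−y) coil bin, and the empty pot stands upright on the mat.

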